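Clear the cutting board: hang up the keyhole caddies and lay the straightedge flush

TASK

Clear the cutting board for the next class: hang every caddy standing on it on a screw of the hanging board, one to a screw, any screw, with the screw head through the keyhole and the caddy slid down fully home so that it hangs straight. Also lay the straightedge flat on the table with its long edge flush against the long edge of the cutting board nearest the robot, roughly centred on that edge. Leave everything else on the table where it is.

Things in the scene. Friction and masses are not known exactly. Their poses are not given: they have to be found in the camera images.
- caddy0_mid (a point): Caddy with three thread spools fixed in it (may be absent): upright plywood back plate 8 mm thick (x), 72 mm wide (y), 140 mm tall (z up), with a tray 45 mm deep, 30 mm high across the bottom of its front (-x side); 0.16 kg. Pinch it across the thickness in the plain top 45 mm of the plate. This point: middle of the back plate, 70 mm above the underside, mid-thickness.
- caddy0_slot (a point): Same caddy's keyhole, same axes: a hole 28 mm across (corners cut off) centred 59 mm above the underside; from it an 11 mm wide slot with bevelled mouth rises to 95 mm. This point: where a screw shank's axis rests in the slot, 92 mm above the underside, mid-thickness, 33 mm above the hole's centre.
- caddy1_mid (a point): Caddy with a row of steel bobbins fixed in it (may be absent): upright plywood back plate 8 mm thick (x), 72 mm wide (y), 140 mm tall (z up), with a tray 45 mm deep, 30 mm high across the bottom of its front (-x side); 0.16 kg. Pinch it across the thickness in the plain top 45 mm of the plate. This point: middle of the back plate, 70 mm above the underside, mid-thickness.
- caddy1_slot (a point): Same caddy's keyhole, same axes: a hole 28 mm across (corners cut off) centred 59 mm above the underside; from it an 11 mm wide slot with bevelled mouth rises to 95 mm. This point: where a screw shank's axis rests in the slot, 92 mm above the underside, mid-thickness, 33 mm above the hole's centre.
- caddy2_mid (a point): Caddy with wooden clips fixed in it (may be absent): upright plywood back plate 8 mm thick (x), 72 mm wide (y), 140 mm tall (z up), with a tray 45 mm deep, 30 mm high across the bottom of its front (-x side); 0.16 kg. Pinch it across the thickness in the plain top 45 mm of the plate. This point: middle of the back plate, 70 mm above the underside, mid-thickness.
- caddy2_slot (a point): Same caddy's keyhole, same axes: a hole 28 mm across (corners cut off) centred 59 mm above the underside; from it an 11 mm wide slot with bevelled mouth rises to 95 mm. This point: where a screw shank's axis rests in the slot, 92 mm above the underside, mid-thickness, 33 mm above the hole's centre.
- caddy3_mid (a point): Caddy with cork pads fixed in it (may be absent): upright plywood back plate 8 mm thick (x), 72 mm wide (y), 140 mm tall (z up), with a tray 45 mm deep, 30 mm high across the bottom of its front (-x side); 0.16 kg. Pinch it across the thickness in the plain top 45 mm of the plate. This point: middle of the back plate, 70 mm above the underside, mid-thickness.
- caddy3_slot (a point): Same caddy's keyhole, same axes: a hole 28 mm across (corners cut off) centred 59 mm above the underside; from it an 11 mm wide slot with bevelled mouth rises to 95 mm. This point: where a screw shank's axis rests in the slot, 92 mm above the underside, mid-thickness, 33 mm above the hole's centre.
- screw0 (a point): Screw in the hanging board, 170 mm up, 95 mm from the next. Shank 6 mm across, 14 mm long, then a round head 15 mm across, 5 mm thick. Point: on the axis, half-way along the shank. Axes: z up, screw sticks out along -x, y along the board: a fixed upright wood panel 370 x 20 mm, top 15 mm above the screw axes. A hung caddy's axes are parallel to these.
- screw1 (a point): Screw in the hanging board, 170 mm up, 95 mm from the next. Shank 6 mm across, 14 mm long, then a round head 15 mm across, 5 mm thick. Point: on the axis, half-way along the shank. Axes: z up, screw sticks out along -x, y along the board: a fixed upright wood panel 370 x 20 mm, top 15 mm above the screw axes. A hung caddy's axes are parallel to these.
- screw2 (a point): Screw in the hanging board, 170 mm up, 95 mm from the next. Shank 6 mm across, 14 mm long, then a round head 15 mm across, 5 mm thick. Point: on the axis, half-way along the shank. Axes: z up, screw sticks out along -x, y along the board: a fixed upright wood panel 370 x 20 mm, top 15 mm above the screw axes. A hung caddy's axes are parallel to these.
- screw3 (a point): Screw in the hanging board, 170 mm up, 95 mm from the next. Shank 6 mm across, 14 mm long, then a round head 15 mm across, 5 mm thick. Point: on the axis, half-way along the shank. Axes: z up, screw sticks out along -x, y along the board: a fixed upright wood panel 370 x 20 mm, top 15 mm above the screw axes. A hung caddy's axes are parallel to these.
- cutting_board: Grey cutting board fixed to the table, 180 (x) x 370 (y) x 12 mm, origin at the centre of its underside; its long edge nearest the robot is at its own x = -90 mm, and runs along its y. The caddies start standing on it.
- straightedge_mid (a point): Aluminium straightedge lying flat on the table: 260 mm long (its y), 64 mm wide (its x), 5 mm thick, with a grip rib 14 mm wide, 120 mm long along the middle, its top 30 mm above the underside; 0.25 kg. Both long edges are straight and alike. This point: its centre, 15 mm above the underside.
- jar: Bystander, leave alone: glass jar with a steel lid, 54 mm across, 55 mm tall; origin at the centre of its underside.
- pencil_pot: Bystander, leave alone: black plastic pot, 70 mm across, 90 mm tall, with pencils up to 150 mm; origin at the centre of its underside.
- glue: Bystander, leave alone: white glue bottle, 44 mm across, 120 mm tall; origin at the centre of its underside.
- little_house: Bystander, leave alone: small wooden house ornament, 50 x 60 x 75 mm; origin at the centre of its underside.
- tape_roll: Bystander, leave alone: paper tape roll lying flat, 64 mm across, 24 mm tall; origin at the centre of its underside.
- tin: Bystander, leave alone: flat steel tin, 64 mm across, 35 mm tall; origin at the centre of its underside.

How it is judged:
On the way:
1. every caddy hangs on a screw, fully down in its slot (in any order; the straightedge may be laid before or after) ((distance between caddy0_slot and screw0 below 0.009 m or distance between caddy0_slot and screw1 below 0.009 m or distance between caddy0_slot and screw2 below 0.009 m or distance between caddy0_slot and screw3 below 0.009 m) and angle between each of caddy0_slot, caddy1_slot, caddy2_slot, caddy3_slot's own z axis and vertical below 0.17 rad and (distance between caddy1_slot and screw0 below 0.009 m or distance between caddy1_slot and screw1 below 0.009 m or distance between caddy1_slot and screw2 below 0.009 m or distance between caddy1_slot and screw3 below 0.009 m) and (distance between caddy2_slot and screw0 below 0.009 m or distance between caddy2_slot and screw1 below 0.009 m or distance between caddy2_slot and screw2 below 0.009 m or distance between caddy2_slot and screw3 below 0.009 m) and (distance between caddy3_slot and screw0 below 0.009 m or distance between caddy3_slot and screw1 below 0.009 m or distance between caddy3_slot and screw2 below 0.009 m or distance between caddy3_slot and screw3 below 0.009 m)), for 0.3 s.
At the end, for the whole second after the job is handed in: Every caddy present hangs on a screw: its slot point within 9 mm of a screw's point, tilted less than 0.17 rad. The straightedge lies flat on the table, its long edge within 3.5 mm of the near long edge of the cutting board at its middle, parallel within 0.02 rad, centred on that edge within 30 mm (all of step 1 and x of straightedge_mid in the frame of cutting_board between -0.1255 and -0.1195 m and y of straightedge_mid in the frame of cutting_board between -0.03 and 0.03 m and angle between the y axis of straightedge_mid and the y axis of cutting_board, either way round below 0.02 rad and angle between straightedge_mid's own z axis and vertical below 0.05 rad and height (world z) of straightedge_mid below 0.019 m); the robot touches nothing.
It fails at once if a bystander (jar, pencil pot, glue, little house, tape roll or tin) is moved more than 40 mm (distance of any of jar, pencil_pot, glue, little_house, tape_roll, tin from where it was at the start of the episode above 0.04 m).
Of caddy0, caddy1, caddy2, caddy3 only 3 to 4 are there at a start; the rules pass over those that are not, and their reading is None.
At some moment in a run one of straightedge may be knocked a few centimetres aside while the robot is not near it.
It also fails if it takes over 200 s, if anything falls off the work surface, if the arm or the gripper's body presses on something with over 40 N, if the wrist force passes 120 N, or if a joint passes its speed limit or range.

ROBOT

A 7-joint arm with a two-finger parallel gripper is mounted at the origin on the work surface. World frame = base frame: x ahead of the robot, y to its left, z up, the work surface at z = 0. Lengths are in m, angles in rad, forces in N, time in s.
With the tool pointing down it reaches from about 0.425 to 0.925 m from the base axis. Payload 6.8 kg.
Tool frame: the origin (TCP) lies midway between the tips of the shut fingers; the grasp point (between the pads) lies 19 mm behind it; z points along the fingers, y is the direction in which the jaws open and shut (so a half turn about z gives the same grasp; the last joint's range is limited). The gripper opens to 85 mm and grips with 20 to 120 N. Pads are 22 mm wide; open, the fingers measure 114 mm over their backs; the gripper's body (76 mm by 85 mm) begins 54 mm behind the grasp point. The pads swing forward as they close: fully open they stand 13 mm farther back than shut.
Start: joints at [1.13, 0.477, 0.022, 1.555, -0.011, 1.109, -0.083], TCP at [0.221, -0.638, 0.231] pointing down, gripper open.
Joint ranges: [-2.96, 2.96], [-0.34, 2.1], [-1.41, 1.46], [0.24, 2.44], [-1.37, 4.51], [0.17, 1.92], [-2.96, 2.96]. Speed limits (rad/s): [2.39, 2.39, 3.14, 3.14, 3.14, 3.14, 3.14].

INTERFACE

Orientations are given as a unit quaternion [w, x, y, z].
In Python, from station import * gives the robot as it stands. The module is installed in compiled form; this text tells all that it offers.
- The arm moves only by the tool jog_arm, never from a script. Its arguments are lists of equal length, an entry for each row: "dp": the shift along the tool's x, y, z in units of 25 mm (1.0 is 25 mm), a list of three; "angular": the turn, a rotation vector about the tool's x, y, z in units of 5 degrees (1.0 is 5 degrees), a list of three; "claw": the finger opening in mm, from 0 to 85.4. A call has exactly 5 rows; each row is the pose to reach, as a shift and turn from the pose commanded when the call began, along the tool's axes at that moment; what a row does not reach only later rows make up. A row lasts 1/10 s, in which the tool goes at most 50 mm and 8.59 degrees, less where a joint would pass 70% of its speed; a pose out of reach is approached as far as the arm can. A call with a gripper value outside its range is refused whole. The fingers move at their own pace and stop on an object; "grip_force" is the grip in N (left out, the last holds). Time passes only in rows, so rows that repeat a pose let the fingers close, or fill a call up. It gives the time, the measured TCP pose, the force and the opening at its end, in the units of the state.
- get_obs(): the state, without advancing time (a new reading comes with each control period).
- read_camera(name): name is "side" or "top"; returns a dict with "pixels" (420x560x3 uint8, blue, green, red), "camera_matrix" (3x3 intrinsics, pixels), "k1" (the pictures are not rectified: a ray, as slopes to the right and down, at radius r is drawn at 1 + k1 r^2 times it, then the intrinsics apply), "rvec" (rotation vector, rad) and "tvec" (3), from world to camera coordinates, as OpenCV has them. Camera axes: x right, y down, z forward; pixel columns grow to the right and rows downward; lengths in m; the calibration is good to about 2 mm. A picture is of the moment at which its call begins. There is no depth.
- hand_in(): hands the job in, once; it reports no verdict.
The state is a dict: "t": time; "q": joint angles; "joint_vel": joint speeds; "joint_torque": joint torques, N m; "eef_pos": TCP position; "tool_rot": TCP orientation; "contact_force": force on the tool from outside, world axes, zero at the start; "torque": the same for the moment, N m; "gripper_width": opening from 0.0 (shut) to 1.0 (fully open).
Only numpy, scipy, OpenCV 4.12 (cv2) and the standard library are available. Lean on these libraries where they do the work, as an engineer would, in place of code of your own. Each camera call takes 0.05 s, during which the arm holds its last target.

## Working session

There is one attempt and no reset: what is moved stays moved. The work goes in short steps, Python scripts to look and compute and a tool call to move; the robot and the scene stay as the last step left them, time stands still between calls to the robot, and variables do not carry over. Pictures are saved under pics/ and viewed, and the job is handed in when it is done.

Besides the shell and the picture viewer there is one more tool, called as name(argument=value, ...), one argument or row to a line, values as JSON. jog_arm: Moves the arm, as the interface text tells. Its arguments: {"type":"object","properties":{"dp":{"type":"array","items":{"type":"array","items":{"type":"number"}}},"angular":{"type":"array","items":{"type":"array","items":{"type":"number"}}},"claw":{"type":"array","items":{"type":"number"}},"grip_force":{"type":"number"}},"required":["dp","angular","claw"]}

```bash
mkdir -p pics; cat > h.py <<'E'
from station import *
import numpy as np, cv2
from scipy.spatial.transform import Rotation as R
def snap(name,fn):
    c=read_camera(name); cv2.imwrite('pics/'+fn,c['pixels']); np.save('pics/'+fn+'.npy',c,allow_pickle=True); return c
def load(fn): return np.load('pics/'+fn+'.npy',allow_pickle=True).item()
def proj(c,P):
    P=np.atleast_2d(P).astype(float); Rm=cv2.Rodrigues(np.array(c['rvec'],float))[0]
    X=P@Rm.T+np.array(c['tvec'],float).ravel(); s=X[:,:2]/X[:,2:]; r2=(s**2).sum(1,keepdims=True); s=s*(1+c['k1']*r2)
    K=np.array(c['camera_matrix']); return s*[K[0,0],K[1,1]]+K[:2,2]
def ray(c,uv):
    K=np.array(c['camera_matrix']); d=(np.array(uv,float)-K[:2,2])/[K[0,0],K[1,1]]
    s=d.copy()
    for _ in range(30): s=d/(1+c['k1']*(s@s))
    Rm=cv2.Rodrigues(np.array(c['rvec'],float))[0]; t=np.array(c['tvec'],float).ravel()
    return -Rm.T@t, Rm.T@np.array([s[0],s[1],1])
def atz(c,uv,z):
    o,d=ray(c,uv); return o+d*(z-o[2])/d[2]
def crop(fn,x0,y0,w,h,k,out):
    im=cv2.imread('pics/'+fn)[y0:y0+h,x0:x0+w]; cv2.imwrite('pics/'+out,cv2.resize(im,None,fx=k,fy=k,interpolation=cv2.INTER_CUBIC))
def st():
    o=get_obs(); print({k:np.round(o[k],4) for k in ['t','eef_pos','tool_rot','contact_force','gripper_width','q']}); return o
E
python3 - <<'E'
from h import *
for n in ['side','top']:
    c=snap(n,n+'0.png'); print(n,np.round(c['camera_matrix'],1).tolist(),c['k1'],np.round(ray(c,(280,210)),3).tolist())
st()
E
```

```text
side [[452.1, 0.0, 280.9], [0.0, 452.1, 212.8], [0.0, 0.0, 1.0]] -0.03112122417525519 [[0.245, 0.85, 0.692], [0.315, -0.796, -0.516]]
top [[394.8, 0.0, 276.7], [0.0, 394.8, 211.2], [0.0, 0.0, 1.0]] -0.03136383237920052 [[0.457, 0.041, 1.17], [0.109, -0.031, -0.994]]
{'t': np.float64(0.1), 'eef_pos': array([ 0.2203, -0.6375,  0.2304]), 'tool_rot': array([-8.000e-04,  9.862e-01,  1.656e-01, -2.000e-04]), 'contact_force': array([ 0.0372, -0.4703, -0.0973]), 'gripper_width': np.float64(0.9994), 'q': array([ 1.1299,  0.4777,  0.0224,  1.5563, -0.0115,  1.1093, -0.0831])}
```

View pics/side0.png

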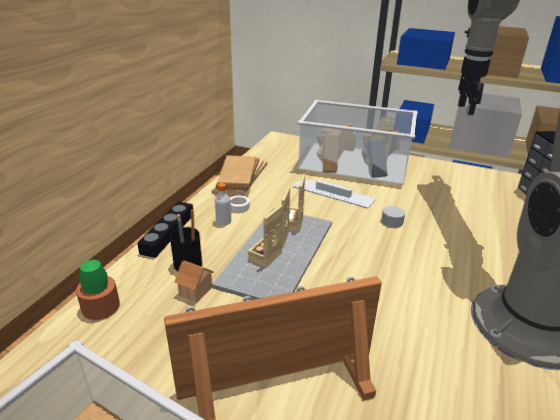

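View pics/top0.png

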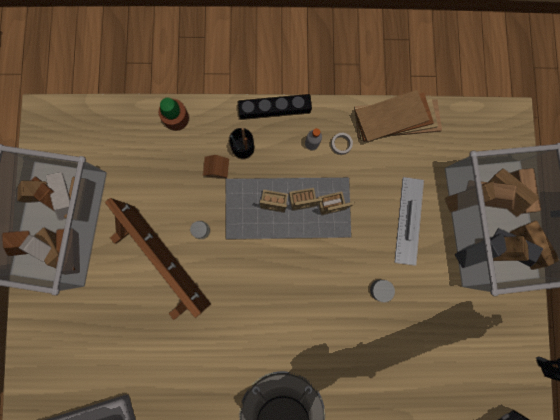

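```bash
python3 - <<'E'
from h import *
crop('top0.png',215,165,150,90,5,'t_a.png')
crop('top0.png',95,190,130,135,4,'t_b.png')
crop('top0.png',350,160,100,150,4,'t_c.png')
crop('side0.png',210,160,130,150,4,'s_a.png')
E
```

```text
(no output)
```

View pics/t_a.png

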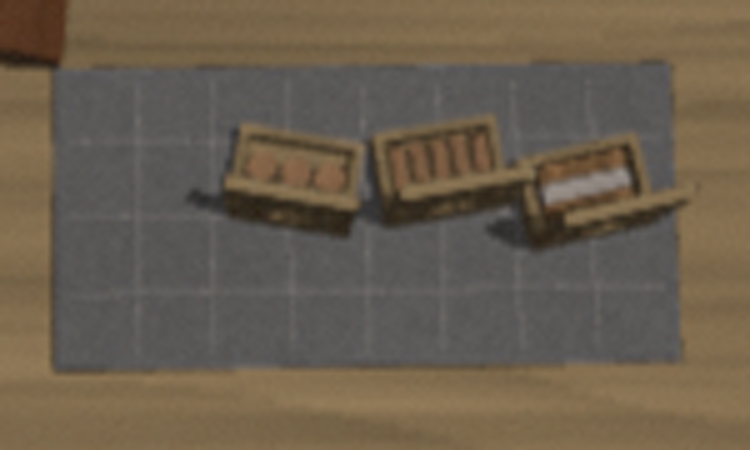

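View pics/t_b.png

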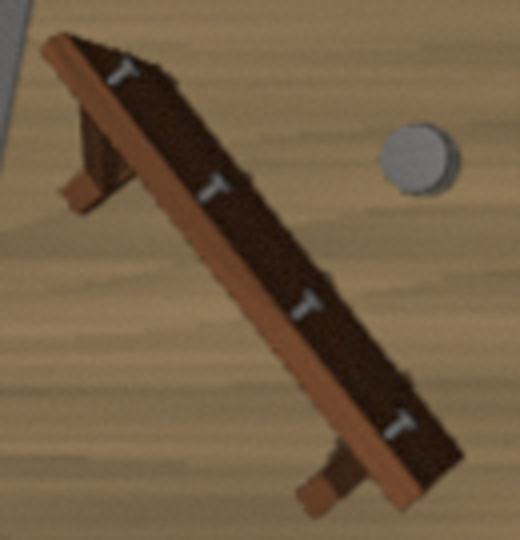

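View pics/t_c.png

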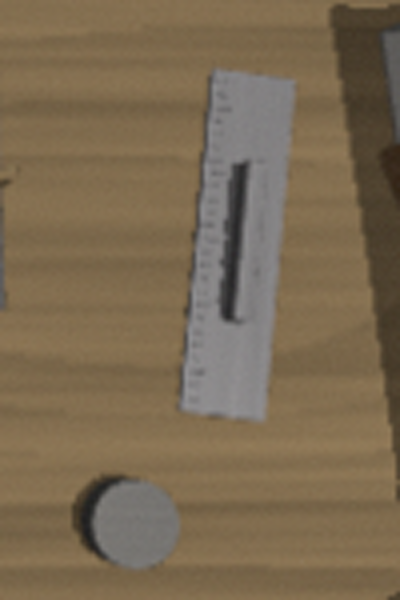

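View pics/s_a.png

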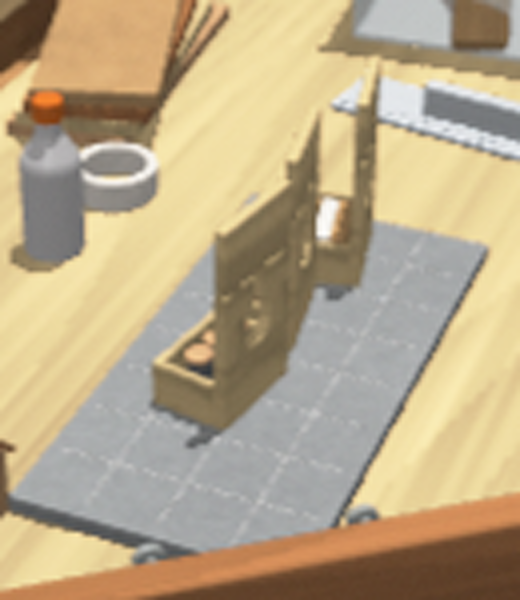

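```bash
python3 - <<'E'
from h import *
crop('top0.png',250,180,60,40,13,'t_a1.png')
crop('top0.png',300,180,60,40,13,'t_a2.png')
crop('side0.png',240,170,80,100,6,'s_a1.png')
crop('top0.png',100,195,60,50,12,'t_b1.png')
crop('top0.png',150,260,65,60,10,'t_b2.png')
E
```

```text
(no output)
```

View pics/t_a1.png

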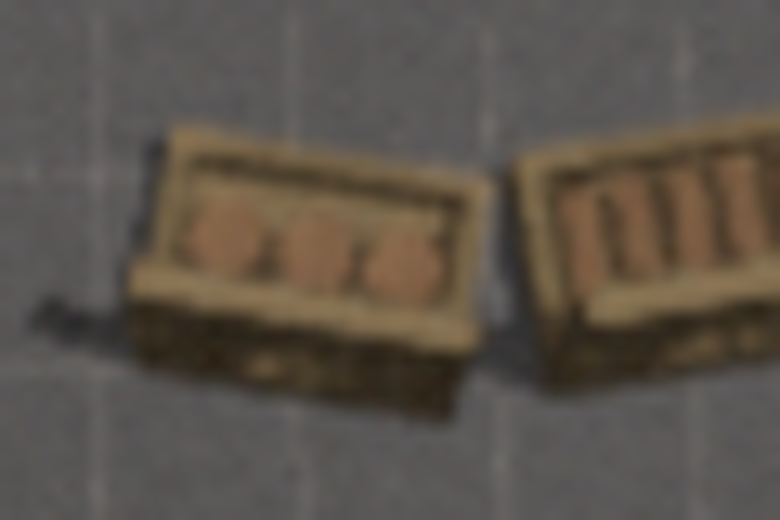

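View pics/t_a2.png

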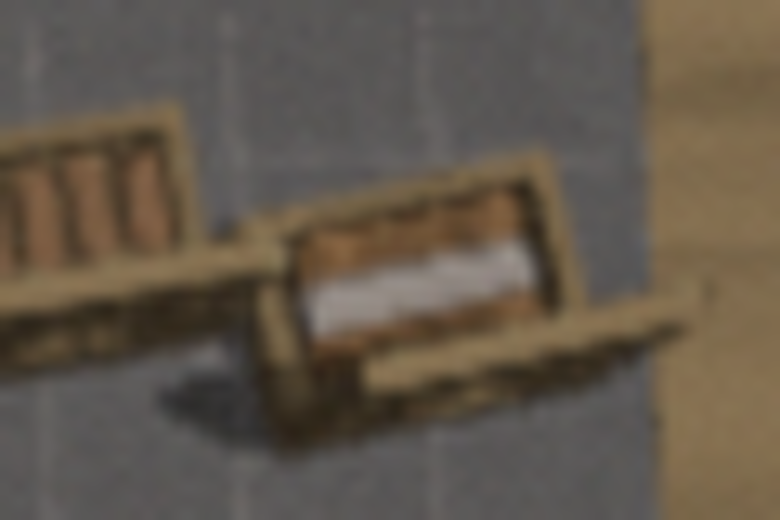

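View pics/s_a1.png

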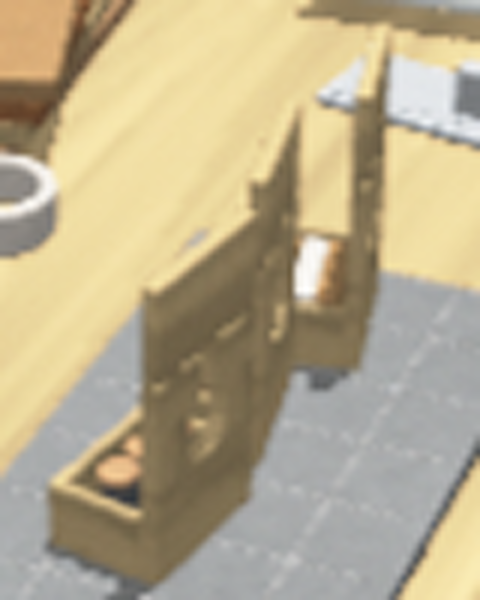

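View pics/t_b1.png

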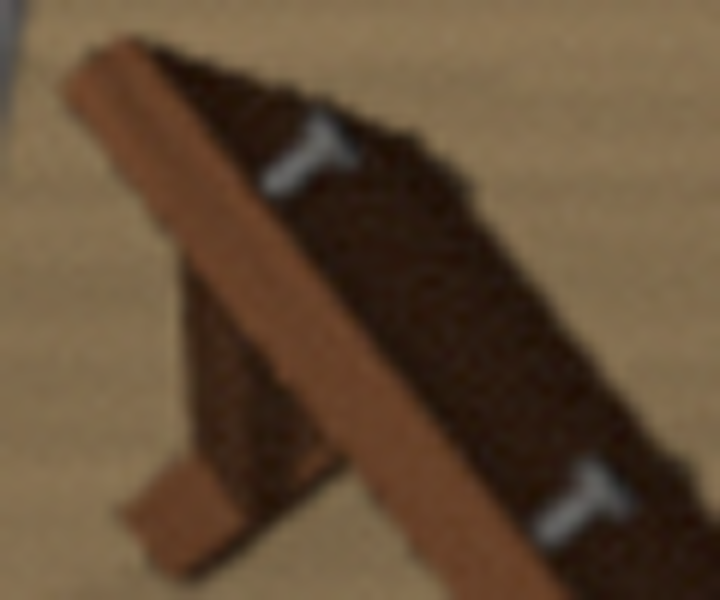

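View pics/t_b2.png

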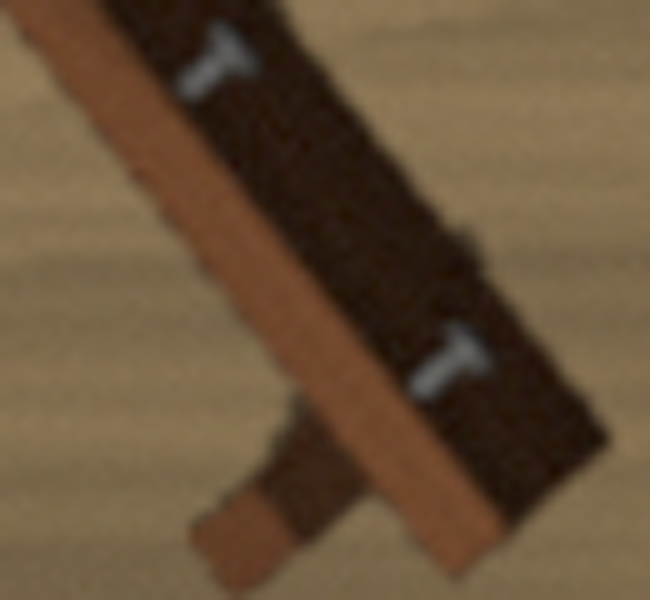

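```bash
cat > fit.py <<'E'
from h import *
from scipy.optimize import least_squares
def px(x0,y0,k,p): return (np.array(p,float)+.5)/k-.5+[x0,y0]
def T(p,L,z):
    c,s=np.cos(p[2]),np.sin(p[2]); L=np.atleast_2d(L).astype(float)
    return np.c_[p[0]+c*L[:,0]-s*L[:,1],p[1]+s*L[:,0]+c*L[:,1],z+L[:,2]]
def fit(c,L,uv,p0,z):
    L=np.array(L,float);uv=np.array(uv)
    r=least_squares(lambda p:(proj(c,T(p,L,z))-uv).ravel(),p0,loss='soft_l1')
    return r.x,np.round(proj(c,T(r.x,L,z))-uv,1)
E
cat > m1.py <<'E'
from fit import *
c=load('top0.png')
# cutting board
L=[[.09,.185,.012],[.09,-.185,.012],[-.09,-.185,.012],[-.09,.185,.012]]
uv=[px(215,165,5,p) for p in [(53,67),(670,62),(682,362),(53,372)]]
cb,e=fit(c,L,uv,[.5,0,0],0);print('cb',cb.round(4),e.tolist())
a1=lambda p:px(250,180,13,p); a2=lambda p:px(300,180,13,p)
# caddy local: x back->+x; tray at -x ; yaw ~ pi: local +y -> world -y (image right)
def cad(tl,tr,rl,rr,fl,fr,bl): # image left = +y world = local -y
    return
LP=[[-.004,-.036,.14],[-.004,.036,.14],[.004,-.036,.14],[.004,.036,.14],[-.049,-.036,.03],[-.049,.036,.03],[.004,-.036,0]]
C={}
C[0]=[a1((135,262)),a1((485,325)),a1((135,292)),a1((478,352)),a1((175,130)),a1((492,180)),a1((138,362))]
C[1]=[a1((590,300)),a2((285,235)),a1((590,325)),a2((285,262)),a1((515,160)),a2((183,105)),a1((548,390))]
C[2]=[a2((365,365)),a2((700,290)),a2((368,392)),a2((688,322)),a2((240,225)),a2((552,155)),a2((290,455))]
for k in C:
    p,e=fit(c,LP,C[k],[.52,-.02-.1*k,np.pi],.012); print('caddy',k,p.round(4),e.tolist())
b1=lambda p:px(100,195,12,p); b2=lambda p:px(150,260,10,p)
# board: origin front face centre, ground; y along; -x front. image top-left end vs
ys=[-.1425,-.0475,.0475,.1425]
L=[[0,.185,.185],[0,-.185,.185],[.02,.185,.185],[.02,-.185,.185]]+[[-.0165,y,.1745] for y in ys[::-1]]+[[0,y,.171] for y in ys[::-1]]
uv=[b1((130,38)),b2((505,522)),b1((65,85)),b2((455,578)),b1((328,145)),b1((600,490)),b2((230,50)),b2((465,350)),b1((270,190)),b1((540,540)),b2((185,97)),b2((418,393))]
p,e=fit(c,L,uv,[.4,.3,2.4],0); print('hb',p.round(4),e.tolist())
print(T(p,[[-.007,y,.17] for y in ys],0).round(4))
# straightedge
s=lambda q:px(350,160,4,q)
L=[[.032,-.13,.005],[-.032,-.13,.005],[-.032,.13,.005],[.032,.13,.005],[0,0,.03]]
uv=[s((295,78)),s((215,70)),s((180,410)),s((264,420))]
o=fit(c,L[:4],uv,[.45,-.32,np.pi/2+np.pi/2],0); print('se',o[0].round(4),o[1].tolist())
print('tin/jar',atz(c,(200,230),.035).round(3),atz(c,(383,291),.055).round(3))
for n,uv_,z in [('house',(216,167),.06),('pot',(242,150),.04),('glue',(314,139),.06),('tape',(342,144),.02)]: print(n,atz(c,uv_,z).round(3))
E
python3 m1.py
```

```text
cb [ 0.5915 -0.0186  0.012 ] [[-0.2, 0.2], [0.3, -0.1], [0.0, 0.1], [-0.1, -0.1]]
caddy 0 [0.5869 0.0267 2.9697] [[-0.2, -0.4], [0.1, -0.6], [-0.7, 0.2], [0.2, 0.3], [0.2, -0.3], [0.3, 0.0], [0.0, 0.9]]
caddy 1 [ 0.5923 -0.065   3.31  ] [[-0.5, -0.8], [0.0, -0.4], [0.0, 0.3], [0.6, 0.5], [-0.0, -0.3], [-0.1, -0.2], [0.0, 1.1]]
caddy 2 [ 0.5797 -0.1501  3.3527] [[-0.5, -0.4], [0.4, -0.4], [-0.1, 0.5], [2.0, 0.1], [-0.1, -0.3], [0.0, -0.1], [-1.2, 0.8]]
hb [0.4566 0.3195 5.3957] [[-0.2, -1.4], [1.4, 0.9], [11.6, -10.3], [12.8, -10.0], [-10.2, 7.3], [-10.1, 7.8], [-9.9, 8.2], [-9.8, 8.3], [0.3, -0.4], [0.6, -0.5], [0.2, -0.7], [0.4, -0.5]]
[[0.3417 0.235  0.17  ]
 [0.4154 0.2949 0.17  ]
 [0.489  0.3549 0.17  ]
 [0.5627 0.4149 0.17  ]]
se [ 0.5536 -0.3971  1.7012] [[-27.0, 0.1], [13.5, -0.6], [36.9, -0.0], [-5.0, 0.4]]
tin/jar [0.524 0.235 0.035] [ 0.35  -0.283  0.055]
house [0.703 0.188 0.06 ]
pot [0.758 0.116 0.04 ]
glue [ 0.786 -0.093  0.06 ]
tape [ 0.782 -0.182  0.02 ]
```

```bash
python3 - <<'E'
s=open('m1.py').read()
s=s.replace("L=[[0,.185,.185],[0,-.185,.185],[.02,.185,.185],[.02,-.185,.185]]","L=[[0,-.185,.185],[0,.185,.185],[.02,-.185,.185],[.02,.185,.185]]").replace("ys[::-1]","ys").replace("[.4,.3,2.4]","[.4,.3,2.25]")
s=s.replace("[[.032,-.13,.005],[-.032,-.13,.005],[-.032,.13,.005],[.032,.13,.005]","[[.032,.13,.005],[-.032,.13,.005],[-.032,-.13,.005],[.032,-.13,.005]").replace("np.pi/2+np.pi/2]","-1.67]")
open('m1.py','w').write(s)
E
python3 m1.py
```

```text
cb [ 0.5915 -0.0186  0.012 ] [[-0.2, 0.2], [0.3, -0.1], [0.0, 0.1], [-0.1, -0.1]]
caddy 0 [0.5869 0.0267 2.9697] [[-0.2, -0.4], [0.1, -0.6], [-0.7, 0.2], [0.2, 0.3], [0.2, -0.3], [0.3, 0.0], [0.0, 0.9]]
caddy 1 [ 0.5923 -0.065   3.31  ] [[-0.5, -0.8], [0.0, -0.4], [0.0, 0.3], [0.6, 0.5], [-0.0, -0.3], [-0.1, -0.2], [0.0, 1.1]]
caddy 2 [ 0.5797 -0.1501  3.3527] [[-0.5, -0.4], [0.4, -0.4], [-0.1, 0.5], [2.0, 0.1], [-0.1, -0.3], [0.0, -0.1], [-1.2, 0.8]]
hb [0.4556 0.3202 2.2542] [[-0.5, -1.0], [1.1, 1.3], [-1.5, 0.1], [-0.3, 1.0], [-0.1, -0.5], [0.0, -0.2], [0.3, 0.2], [0.4, 0.1], [0.0, -0.0], [0.3, -0.1], [-0.1, -0.4], [0.1, -0.1]]
[[0.5706 0.4048 0.17  ]
 [0.4969 0.3448 0.17  ]
 [0.4232 0.2848 0.17  ]
 [0.3496 0.2248 0.17  ]]
se [ 0.5538 -0.3834 -1.7053] [[0.3, 0.2], [-0.4, -0.7], [-0.1, 0.1], [0.1, 0.3]]
tin/jar [0.524 0.235 0.035] [ 0.35  -0.283  0.055]
house [0.703 0.188 0.06 ]
pot [0.758 0.116 0.04 ]
glue [ 0.786 -0.093  0.06 ]
tape [ 0.782 -0.182  0.02 ]
```

```bash
cat >> h.py <<'E'
def plan(x,y,z,th,o=None):
    """tool-down, tool y at world angle th; print total shift(units 25mm) and turn (units 5deg), rows needed"""
    o=o or get_obs(); p=np.array(o['eef_pos']); q=o['tool_rot']; A=R.from_quat([q[1],q[2],q[3],q[0]])
    c,s=np.cos(th),np.sin(th)
    B=R.from_matrix(np.array([[-s,c,0],[c,s,0],[0,0,-1]]).T)
    # tool x = angle th+90 -> (-s,c)
    d=A.inv().apply(np.array([x,y,z])-p)/.025; w=np.degrees((A.inv()*B).as_rotvec())/5
    print('t',round(float(o['t']),2),'pos',p.round(4),'dp',d.round(3),'ang',w.round(3),'rows',round(max(np.linalg.norm(d)/2,np.linalg.norm(w)/1.718),1),'F',np.round(o['contact_force'],1),'g',round(float(o['gripper_width']),3))
E
python3 - <<'E'
from h import *
o=get_obs(); q=o['tool_rot']; print(R.from_quat([q[1],q[2],q[3],q[0]]).as_matrix().round(3))
plan(.587,.027,.30,-.172)
E
```

```text
[[ 0.945  0.327 -0.001]
 [ 0.327 -0.945  0.001]
 [-0.    -0.002 -1.   ]]
t 0.1 pos [ 0.2203 -0.6375  0.2304] dp [ 22.545 -20.334  -2.753] ang [-1.7000e-02 -9.0000e-03 -1.2216e+01] rows 15.2 F [ 0.  -0.5 -0.1] g 0.999
```

jog_arm(
  dp=[
    [1.4, -1.3, -0.5],
    [2.8, -2.6, -1.0],
    [4.2, -3.9, -1.5],
    [5.6, -5.2, -2.0],
    [7.0, -6.5, -2.7],
  ],
  angular=[
    [0, 0, -0.8],
    [0, 0, -1.6],
    [0, 0, -2.4],
    [0, 0, -3.2],
    [0, 0, -4.0],
  ],
  claw=[45, 45, 45, 45, 45],
  grip_force=60,
)

```text
t: 0.6
eef_pos: [0.3327, -0.4256, 0.2982]
tool_rot: [-0.001, 0.942, 0.336, -0.0]
contact_force: [0.5, 0.1, 0.5]
gripper_width: 0.525
```

```bash
python3 -c "
from h import *
plan(.587,.027,.30,-.172)"
```

```text
t 0.6 pos [ 0.3327 -0.4256  0.2982] dp [19.33  -7.586 -0.064] ang [-2.000e-02 -5.000e-03 -8.181e+00] rows 10.4 F [0.5 0.1 0.5] g 0.525
```

jog_arm(
  dp=[
    [1.8, -0.7, 0],
    [3.6, -1.4, 0],
    [5.4, -2.1, 0],
    [7.2, -2.8, 0],
    [9.0, -3.5, 0],
  ],
  angular=[
    [0, 0, -0.8],
    [0, 0, -1.6],
    [0, 0, -2.4],
    [0, 0, -3.2],
    [0, 0, -4.0],
  ],
  claw=[45, 45, 45, 45, 45],
)

```text
t: 1.1
eef_pos: [0.4524, -0.2164, 0.2984]
tool_rot: [0.0, 0.869, 0.494, -0.0]
contact_force: [0.7, -0.8, 0.2]
gripper_width: 0.526
```

```bash
python3 -c "
from h import *
plan(.587,.027,.30,-.172)"
```

```text
t 1.1 pos [ 0.4524 -0.2164  0.2984] dp [11.119 -0.355 -0.066] ang [-1.000e-03  2.000e-03 -4.186e+00] rows 5.6 F [ 0.7 -0.8  0.2] g 0.526
```

jog_arm(
  dp=[
    [1.8, 0, 0],
    [3.6, -0.1, 0],
    [5.4, -0.2, 0],
    [7.2, -0.3, 0],
    [9.0, -0.3, 0],
  ],
  angular=[
    [0, 0, -0.8],
    [0, 0, -1.6],
    [0, 0, -2.4],
    [0, 0, -3.2],
    [0, 0, -4.19],
  ],
  claw=[35, 35, 35, 35, 35],
)

```text
t: 1.6
eef_pos: [0.5614, -0.0197, 0.2983]
tool_rot: [-0.0, 0.765, 0.644, -0.0]
contact_force: [1.3, -0.3, 0.6]
gripper_width: 0.407
```

```bash
python3 -c "
from h import *
plan(.587,.027,.20,-.172)"
```

```text
t 1.6 pos [ 0.5614 -0.0197  0.2983] dp [2.015 0.693 3.931] ang [-0.006  0.004  0.009] rows 2.2 F [ 1.3 -0.3  0.6] g 0.407
```

jog_arm(
  dp=[
    [0.8, 0.3, 0.3],
    [1.6, 0.5, 1.0],
    [2.0, 0.69, 2.0],
    [2.02, 0.69, 3.2],
    [2.02, 0.69, 3.9],
  ],
  angular=[
    [0, 0, 0],
    [0, 0, 0],
    [0, 0, 0],
    [0, 0, 0],
    [0, 0, 0],
  ],
  claw=[35, 35, 35, 35, 35],
)

```text
t: 2.1
eef_pos: [0.5857, 0.0257, 0.1983]
tool_rot: [-0.001, 0.766, 0.643, -0.001]
contact_force: [-0.7, -0.6, 0.4]
gripper_width: 0.409
```

```bash
python3 - <<'E'
from h import *
plan(.587,.027,.124,-.172)
snap('side','s1.png');snap('top','t1.png')
crop('side','0',0,0,0,0) if 0 else None
crop('s1.png',220,100,130,150,4,'s1c.png'); crop('t1.png',235,150,90,80,7,'t1c.png')
E
```

```text
t 2.1 pos [0.5857 0.0257 0.1983] dp [0.061 0.053 2.97 ] ang [-0.039  0.008 -0.013] rows 1.5 F [-0.7 -0.6  0.4] g 0.409
```

View pics/s1c.png

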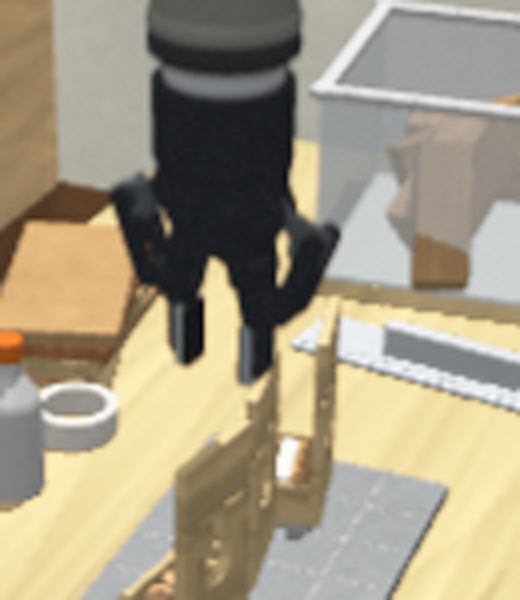

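View pics/t1c.png

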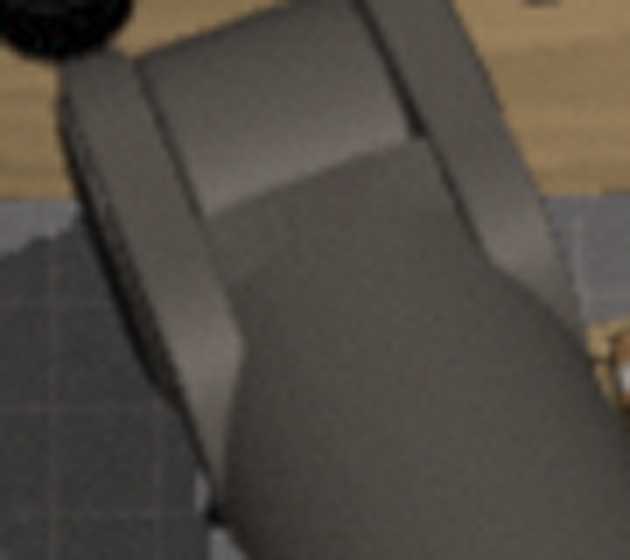

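```bash
python3 - <<'E'
from h import *
c=load('s1.png')
print(proj(c,[[.5857,.0257,.1983],[.587,.027,.152],[.587,.027,.071]]))
from fit import *
LP=[[-.004,-.036,.14],[-.004,.036,.14],[.004,-.036,.14],[.004,.036,.14],[-.049,-.036,.03],[.004,-.036,0],[.004,.036,0]]
for p in [[.5869,.0267,2.9697],[.5923,-.065,3.31],[.5797,-.1501,3.3527]]:
    print((((proj(c,T(p,LP,.012))-[240,170])*6)).round(0).tolist())
E
```

```text
[[274.39528757 193.15761738]
 [273.39023364 210.87587555]
 [272.98292182 239.74538328]]
[[140.0, 283.0], [242.0, 203.0], [158.0, 289.0], [259.0, 209.0], [47.0, 481.0], [156.0, 585.0], [251.0, 496.0]]
[[247.0, 178.0], [284.0, 96.0], [267.0, 180.0], [303.0, 98.0], [139.0, 389.0], [259.0, 464.0], [293.0, 373.0]]
[[354.0, 93.0], [377.0, 19.0], [373.0, 95.0], [394.0, 21.0], [244.0, 301.0], [359.0, 370.0], [380.0, 287.0]]
```

jog_arm(
  dp=[
    [0.05, 0.05, 0.8],
    [0.05, 0.05, 1.6],
    [0.05, 0.05, 2.4],
    [0.05, 0.05, 2.97],
    [0.05, 0.05, 2.97],
  ],
  angular=[
    [0, 0, 0],
    [0, 0, 0],
    [0, 0, 0],
    [0, 0, 0],
    [0, 0, 0],
  ],
  claw=[35, 35, 35, 35, 35],
)

```text
t: 2.7
eef_pos: [0.5875, 0.0261, 0.1256]
tool_rot: [-0.001, 0.766, 0.643, -0.001]
contact_force: [-1.1, -0.2, 0.1]
gripper_width: 0.408
```

jog_arm(
  dp=[
    [0, 0, 0],
    [0, 0, 0],
    [0, 0, 0],
    [0, 0, 0],
    [0, 0, 0],
  ],
  angular=[
    [0, 0, 0],
    [0, 0, 0],
    [0, 0, 0],
    [0, 0, 0],
    [0, 0, 0],
  ],
  claw=[0, 0, 0, 0, 0],
)

```text
t: 3.2
eef_pos: [0.5895, 0.0267, 0.1282]
tool_rot: [0.001, 0.766, 0.643, 0.001]
contact_force: [-1.4, 0.1, 6.5]
gripper_width: 0.078
```

```bash
python3 - <<'E'
from h import *
plan(.587,.027,.26,-.172)
E
```

```text
t 3.2 pos [0.5895 0.0267 0.1282] dp [-2.000e-03 -8.600e-02 -5.274e+00] ang [ 0.028 -0.007 -0.026] rows 2.6 F [-1.4  0.1  6.5] g 0.078
```

jog_arm(
  dp=[
    [0, 0, -0.3],
    [0, 0, -1.0],
    [0, 0, -2.0],
    [0, 0, -3.5],
    [0, 0, -5.2],
  ],
  angular=[
    [0, 0, 0],
    [0, 0, 0],
    [0, 0, 0],
    [0, 0, 0],
    [0, 0, 0],
  ],
  claw=[0, 0, 0, 0, 0],
)

```text
t: 3.7
eef_pos: [0.5871, 0.0261, 0.2571]
tool_rot: [-0.001, 0.766, 0.643, -0.001]
contact_force: [1.0, -0.6, -1.2]
gripper_width: 0.083
```

```bash
python3 - <<'E'
from h import *
plan(.587,.027,.26,-.172)
snap('side','s2.png');crop('s2.png',200,80,150,180,4,'s2c.png')
E
```

```text
t 3.7 pos [0.5871 0.0261 0.2571] dp [ 0.036 -0.013 -0.114] ang [-0.035  0.008 -0.024] rows 0.1 F [ 1.  -0.6 -1.2] g 0.083
```

View pics/s2c.png

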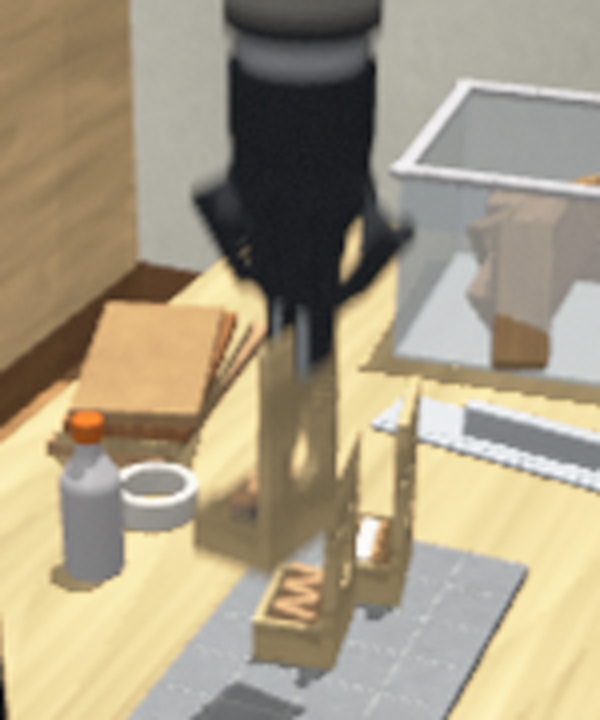

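```bash
python3 - <<'E'
from h import *
plan(.6085,.3582,.25,-.888)
E
```

```text
t 3.75 pos [0.5912 0.0272 0.2657] dp [13.16  -1.618  0.643] ang [ 0.089 -0.062  8.18 ] rows 6.6 F [2.1 0.4 4.3] g 0.08
```

jog_arm(
  dp=[
    [1.0, -0.1, 0],
    [2.5, -0.3, 0],
    [4.2, -0.5, 0.1],
    [5.9, -0.7, 0.2],
    [7.6, -0.9, 0.3],
  ],
  angular=[
    [0, 0, 0.8],
    [0, 0, 1.8],
    [0, 0, 2.8],
    [0, 0, 3.8],
    [0, 0, 4.8],
  ],
  claw=[0, 0, 0, 0, 0],
)

```text
t: 4.25
eef_pos: [0.5989, 0.2187, 0.2492]
tool_rot: [0.0, 0.884, 0.468, -0.0]
contact_force: [0.9, 0.1, -1.8]
gripper_width: 0.077
```

jog_arm(
  dp=[
    [0, 0, 0],
    [0, 0, 0],
    [0, 0, 0],
    [0, 0, 0],
    [0, 0, 0],
  ],
  angular=[
    [0, 0, 1],
    [0, 0, 2],
    [0, 0, 2.8],
    [0, 0, 3.38],
    [0, 0, 3.38],
  ],
  claw=[0, 0, 0, 0, 0],
)

```text
t: 4.75
eef_pos: [0.5989, 0.2173, 0.2491]
tool_rot: [0.0, 0.942, 0.335, -0.0]
contact_force: [0.2, -0.4, -1.1]
gripper_width: 0.075
```

```bash
python3 - <<'E'
from h import *
plan(.6085,.3582,.25,-.888)
E
```

```text
t 4.75 pos [0.5989 0.2173 0.2491] dp [ 3.853 -4.131 -0.038] ang [ 0.     0.007 -0.003] rows 2.8 F [ 0.2 -0.4 -1.1] g 0.075
```

jog_arm(
  dp=[
    [0.8, -0.9, 0],
    [1.8, -1.9, 0],
    [2.8, -3.0, 0],
    [3.6, -3.9, 0],
    [3.85, -4.13, 0],
  ],
  angular=[
    [0, 0, 0],
    [0, 0, 0],
    [0, 0, 0],
    [0, 0, 0],
    [0, 0, 0],
  ],
  claw=[0, 0, 0, 0, 0],
)

```text
t: 5.25
eef_pos: [0.6067, 0.3631, 0.249]
tool_rot: [-0.002, 0.941, 0.338, -0.0]
contact_force: [-0.7, -0.5, -1.8]
gripper_width: 0.073
```

jog_arm(
  dp=[
    [0, 0, 0.4],
    [0, 0, 0.9],
    [0, 0, 0.9],
    [0, 0, 0.9],
    [0, 0, 0.9],
  ],
  angular=[
    [0, 0, 0],
    [0, 0, 0],
    [0, 0, 0],
    [0, 0, 0],
    [0, 0, 0],
  ],
  claw=[0, 0, 0, 0, 0],
)

```text
t: 5.75
eef_pos: [0.6093, 0.3573, 0.2271]
tool_rot: [0.0, 0.943, 0.334, 0.0]
contact_force: [0.9, 0.8, -1.2]
gripper_width: 0.076
```

```bash
python3 - <<'E'
from fit import *
plan(.5706,.4048,.227,-.888)
for n in ['side','top']:
    c=snap(n,n+'3.png')
    P=T([.6085,.3582,2.254],[[-.004,-.036,.14],[-.004,.036,.14],[.004,-.036,0],[.004,.036,0],[-.049,.036,.03],[-.049,-.036,.03]],.111)
    print(n,proj(c,P).round(1).tolist(), proj(c,[[.5706,.4048,.17]]).round(1))
crop('side3.png',150,180,200,150,4,'s3c.png'); crop('top3.png',90,140,160,130,5,'t3c.png')
E
```

```text
t 5.75 pos [0.6093 0.3573 0.2271] dp [-4.00e-03 -2.45e+00  1.00e-03] ang [ 0.005 -0.003 -0.016] rows 1.2 F [ 0.9  0.8 -1.2] g 0.076
side [[159.7, 254.4], [204.2, 247.5], [169.7, 320.8], [210.2, 313.1], [204.5, 281.8], [165.2, 288.6]] [[191.5 314.2]]
top [[124.6, 175.9], [143.1, 199.4], [140.8, 187.8], [157.0, 208.3], [169.9, 194.3], [153.2, 173.4]] [[124.4 208.6]]
```

View pics/s3c.png

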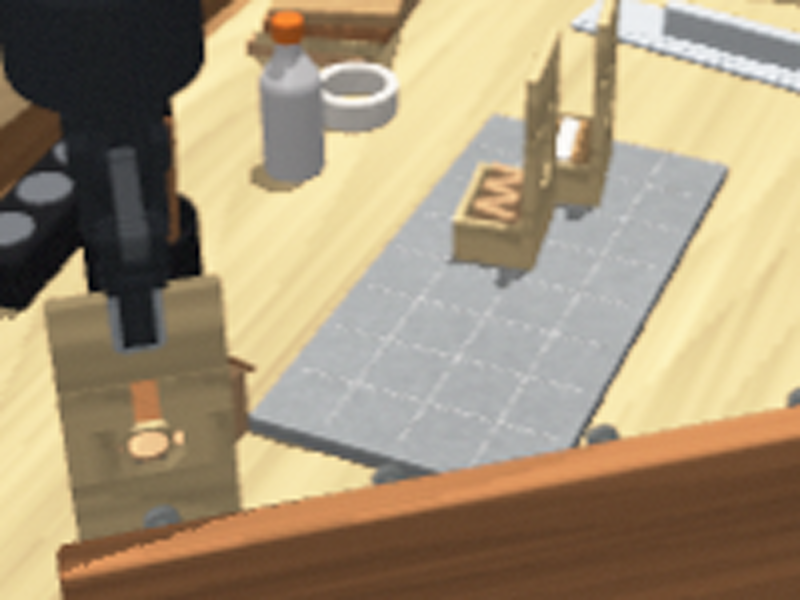

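View pics/t3c.png

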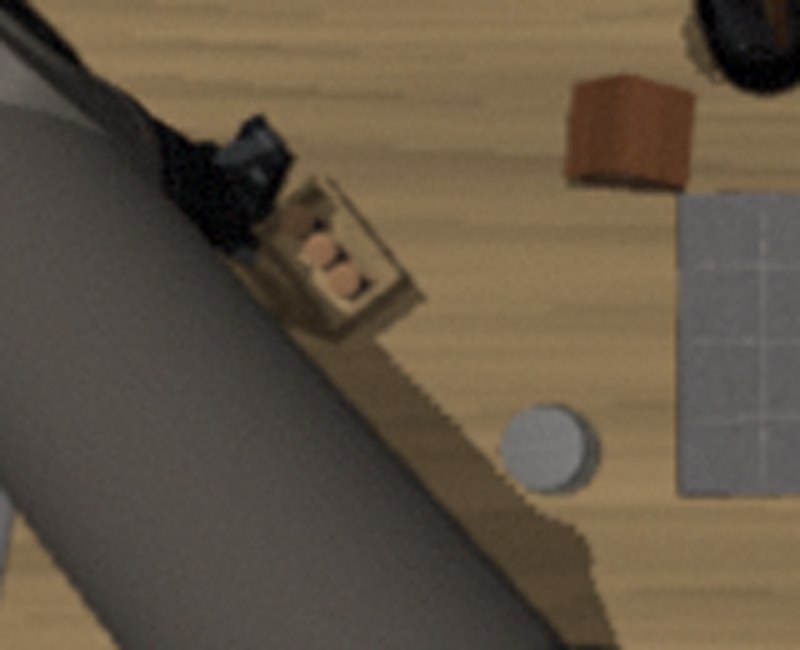

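```bash
python3 - <<'E'
from fit import *
crop('side3.png',155,240,65,80,8,'s3d.png')
c=load('side3.png')
P=T([.6093,.3573,2.254],[[-.004,-.036,.14],[-.004,.036,.14],[.004,-.036,.14],[.004,.036,.14],[.004,.036,.03],[.004,-.036,.03],[.004,0,.045],[.004,0,.073],[.004,-.0055,.095],[.004,.0055,.095]],.111)
print(((proj(c,P)-[155,240])*8).round(0).tolist())
hp=[.4556,.3202,2.2542]
print(((proj(c,T(hp,[[-.0165,-.1425,.1775],[-.019,-.1425,.17],[-.019,-.15,.17],[-.019,-.135,.17]],0))-[155,240])*8).round(0).tolist())
E
```

```text
[[37.0, 112.0], [393.0, 57.0], [40.0, 135.0], [398.0, 79.0], [432.0, 481.0], [101.0, 542.0], [263.0, 460.0], [251.0, 361.0], [215.0, 284.0], [268.0, 275.0]]
[[283.0, 534.0], [285.0, 553.0], [248.0, 560.0], [322.0, 546.0]]
```

View pics/s3d.png

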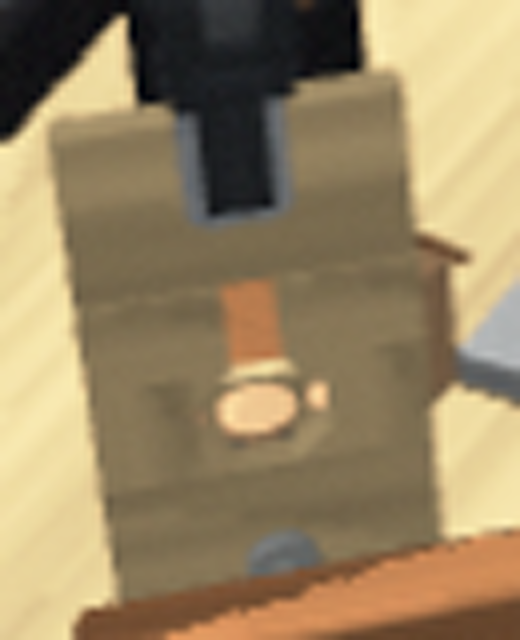

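jog_arm(
  dp=[
    [0.06, 0, -0.06],
    [0.06, -0.6, -0.06],
    [0.06, -1.3, -0.06],
    [0.06, -2.0, -0.06],
    [0.06, -2.45, -0.06],
  ],
  angular=[
    [0, 0, 0],
    [0, 0, 0],
    [0, 0, 0],
    [0, 0, 0],
    [0, 0, 0],
  ],
  claw=[0, 0, 0, 0, 0],
)

```text
t: 6.35
eef_pos: [0.5697, 0.4084, 0.2285]
tool_rot: [0.001, 0.942, 0.336, 0.0]
contact_force: [9.6, -12.7, -0.0]
gripper_width: 0.079
```

jog_arm(
  dp=[
    [0, 0, 0],
    [0, 0, 0],
    [0, 0, 0],
    [0, 0, 0],
    [0, 0, 0],
  ],
  angular=[
    [0, 0, 0],
    [0, 0, 0],
    [0, 0, 0],
    [0, 0, 0],
    [0, 0, 0],
  ],
  claw=[0, 0, 0, 0, 0],
)

```text
t: 6.85
eef_pos: [0.571, 0.4071, 0.2282]
tool_rot: [-0.0, 0.942, 0.335, -0.0]
contact_force: [0.9, -0.2, -1.3]
gripper_width: 0.079
```

```bash
python3 - <<'E'
from fit import *
plan(.5717,.4057,.2285,-.888)
snap('side','s4.png');snap('top','t4.png')
crop('s4.png',130,230,100,100,6,'s4c.png'); crop('t4.png',90,150,120,110,6,'t4c.png')
E
```

```text
t 6.85 pos [0.571  0.4071 0.2282] dp [-0.013  0.062 -0.012] ang [-0.007  0.     0.002] rows 0.0 F [ 0.9 -0.2 -1.3] g 0.079
```

View pics/s4c.png

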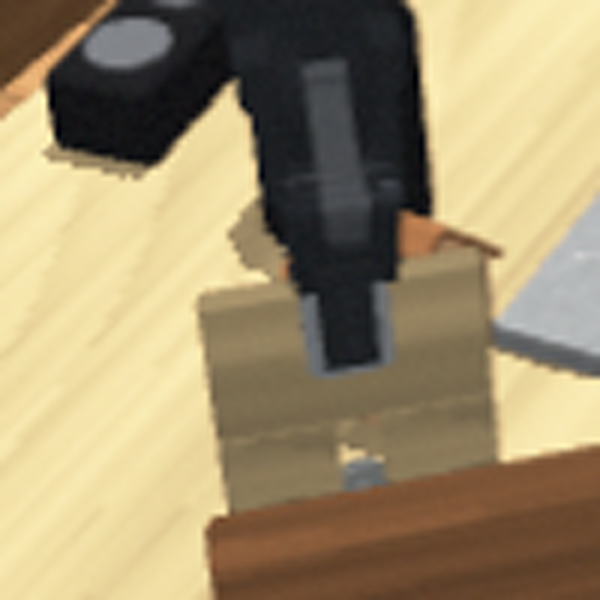

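View pics/t4c.png

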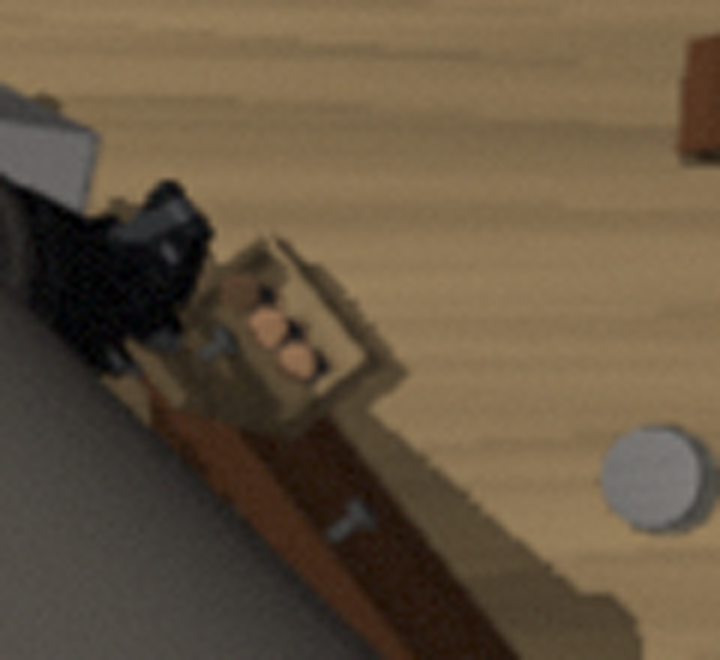

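jog_arm(
  dp=[
    [0, 0.03, 0.25],
    [0, 0.05, 0.5],
    [0, 0.05, 0.75],
    [0, 0.05, 1.0],
    [0, 0.05, 1.0],
  ],
  angular=[
    [0, 0, 0],
    [0, 0, 0],
    [0, 0, 0],
    [0, 0, 0],
    [0, 0, 0],
  ],
  claw=[0, 0, 0, 0, 0],
)

```text
t: 7.45
eef_pos: [0.5715, 0.4052, 0.2016]
tool_rot: [0.0, 0.942, 0.335, -0.001]
contact_force: [-1.2, -0.3, -1.5]
gripper_width: 0.076
```

jog_arm(
  dp=[
    [0, 0, 0.2],
    [0, 0, 0.28],
    [0, 0, 0.28],
    [0, 0, 0.28],
    [0, 0, 0.28],
  ],
  angular=[
    [0, 0, 0],
    [0, 0, 0],
    [0, 0, 0],
    [0, 0, 0],
    [0, 0, 0],
  ],
  claw=[0, 0, 0, 0, 0],
)

```text
t: 7.95
eef_pos: [0.5722, 0.4059, 0.1965]
tool_rot: [-0.0, 0.942, 0.335, 0.0]
contact_force: [0.3, -0.7, -1.5]
gripper_width: 0.079
```

```bash
python3 - <<'E'
from fit import *
plan(.5717,.4057,.195,-.888)
snap('side','s5.png');snap('top','t5.png')
crop('s5.png',130,230,100,100,6,'s5c.png'); crop('t5.png',90,150,120,110,6,'t5c.png')
E
```

```text
t 7.95 pos [0.5722 0.4059 0.1965] dp [-0.019 -0.006  0.062] ang [ 0.    -0.005 -0.001] rows 0.0 F [ 0.3 -0.7 -1.5] g 0.079
```

View pics/s5c.png

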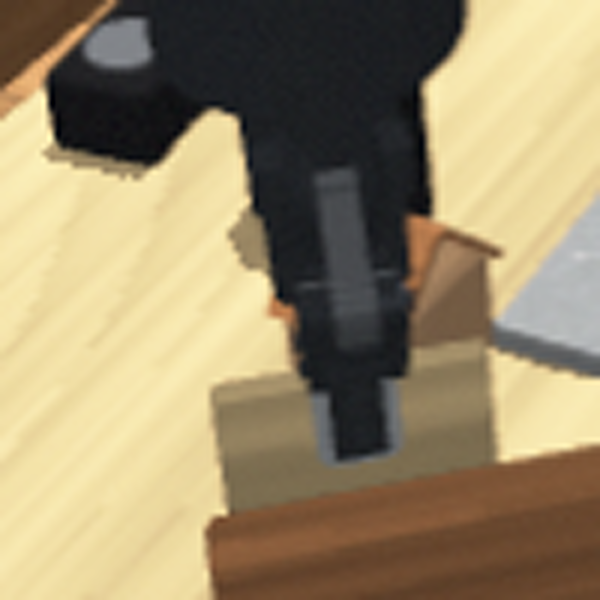

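View pics/t5c.png

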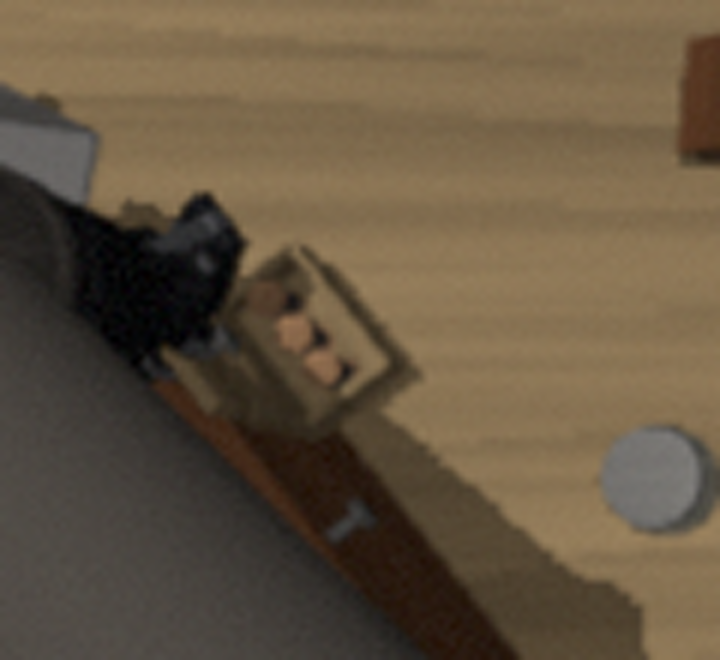

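jog_arm(
  dp=[
    [0, 0, 0.06],
    [0, 0, 0.1],
    [0, 0, 0.1],
    [0, 0, 0.1],
    [0, 0, 0.1],
  ],
  angular=[
    [0, 0, 0],
    [0, 0, 0],
    [0, 0, 0],
    [0, 0, 0],
    [0, 0, 0],
  ],
  claw=[0, 0, 0, 0, 0],
)

```text
t: 8.55
eef_pos: [0.5722, 0.4058, 0.1941]
tool_rot: [-0.0, 0.942, 0.335, 0.0]
contact_force: [-0.6, -0.2, 1.0]
gripper_width: 0.081
```

jog_arm(
  dp=[
    [0, 0, 0],
    [0, 0, 0],
    [0, 0, 0],
    [0, 0, 0],
    [0, 0, 0],
  ],
  angular=[
    [0, 0, 0],
    [0, 0, 0],
    [0, 0, 0],
    [0, 0, 0],
    [0, 0, 0],
  ],
  claw=[15, 30, 30, 30, 30],
)

```text
t: 9.05
eef_pos: [0.572, 0.4058, 0.1937]
tool_rot: [0.0, 0.942, 0.335, -0.0]
contact_force: [-0.0, -0.4, 0.0]
gripper_width: 0.354
```

jog_arm(
  dp=[
    [0, 0, -0.5],
    [0, 0, -1.2],
    [0, 0, -2.2],
    [0, 0, -3.2],
    [0, 0, -4.2],
  ],
  angular=[
    [0, 0, 0],
    [0, 0, 0],
    [0, 0, 0],
    [0, 0, 0],
    [0, 0, 0],
  ],
  claw=[30, 30, 30, 30, 30],
)

```text
t: 9.55
eef_pos: [0.572, 0.4059, 0.3009]
tool_rot: [-0.0, 0.942, 0.335, 0.0]
contact_force: [-0.1, 0.3, 0.9]
gripper_width: 0.355
```

```bash
python3 - <<'E'
from fit import *
plan(.5923,-.065,.30,.168)
snap('side','s6.png')
crop('s6.png',130,180,150,150,5,'s6c.png')
E
```

```text
t 9.55 pos [0.572  0.4059 0.3009] dp [-11.256  15.124   0.024] ang [ 5.00e-03 -1.00e-02 -1.21e+01] rows 9.4 F [-0.1  0.3  0.9] g 0.355
```

View pics/s6c.png

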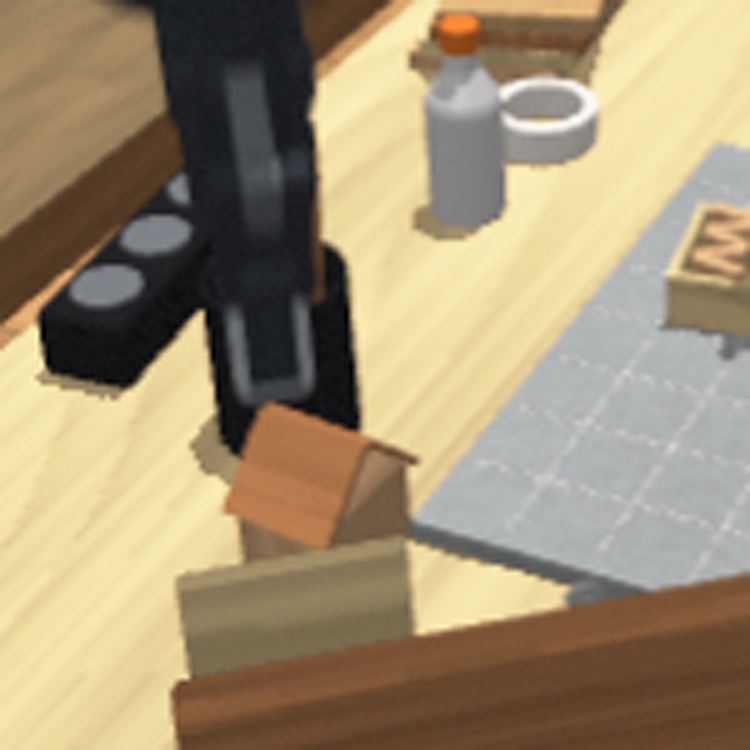

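jog_arm(
  dp=[
    [-1.1, 1.5, 0],
    [-2.3, 3.0, 0],
    [-3.4, 4.6, 0],
    [-4.6, 6.1, 0],
    [-5.7, 7.6, 0],
  ],
  angular=[
    [0, 0, -1.3],
    [0, 0, -2.6],
    [0, 0, -3.9],
    [0, 0, -5.2],
    [0, 0, -6.5],
  ],
  claw=[35, 35, 35, 35, 35],
)

```text
t: 10.1
eef_pos: [0.5813, 0.1664, 0.2996]
tool_rot: [0.0, 0.81, 0.587, 0.0]
contact_force: [0.3, 0.3, -0.8]
gripper_width: 0.409
```

```bash
python3 - <<'E'
from fit import *
plan(.5923,-.065,.25,.168)
E
```

```text
t 10.1 pos [0.5813 0.1664 0.2996] dp [-8.661  3.296  1.987] ang [ 0.014  0.    -5.549] rows 4.7 F [ 0.3  0.3 -0.8] g 0.409
```

jog_arm(
  dp=[
    [-1.7, 0.7, 0.4],
    [-3.5, 1.3, 0.8],
    [-5.2, 2.0, 1.2],
    [-7.0, 2.7, 1.6],
    [-8.65, 3.3, 1.98],
  ],
  angular=[
    [0, 0, -1.1],
    [0, 0, -2.2],
    [0, 0, -3.3],
    [0, 0, -4.4],
    [0, 0, -5.55],
  ],
  claw=[35, 35, 35, 35, 35],
)

```text
t: 10.6
eef_pos: [0.5916, -0.0653, 0.2498]
tool_rot: [0.001, 0.646, 0.764, 0.0]
contact_force: [0.4, -0.5, -0.1]
gripper_width: 0.405
```

jog_arm(
  dp=[
    [0, 0, 0.5],
    [0, 0, 1.0],
    [0, 0, 1.0],
    [0, 0, 1.0],
    [0, 0, 1.0],
  ],
  angular=[
    [0, 0, 0],
    [0, 0, 0],
    [0, 0, 0],
    [0, 0, 0],
    [0, 0, 0],
  ],
  claw=[35, 35, 35, 35, 35],
)

```text
t: 11.1
eef_pos: [0.592, -0.061, 0.2251]
tool_rot: [0.0, 0.646, 0.763, 0.001]
contact_force: [0.5, 0.3, 0.7]
gripper_width: 0.411
```

```bash
python3 - <<'E'
from fit import *
plan(.5923,-.065,.126,.168)
E
```

```text
t 11.1 pos [ 0.592  -0.061   0.2251] dp [-0.16  -0.019  3.965] ang [ 0.016 -0.001 -0.024] rows 2.0 F [0.5 0.3 0.7] g 0.411
```

jog_arm(
  dp=[
    [-0.16, 0, 0.9],
    [-0.16, 0, 1.9],
    [-0.16, 0, 2.9],
    [-0.16, 0, 3.7],
    [-0.16, 0, 3.95],
  ],
  angular=[
    [0, 0, 0],
    [0, 0, 0],
    [0, 0, 0],
    [0, 0, 0],
    [0, 0, 0],
  ],
  claw=[35, 35, 35, 35, 35],
)

```text
t: 11.6
eef_pos: [0.5913, -0.0659, 0.1241]
tool_rot: [-0.001, 0.647, 0.763, -0.001]
contact_force: [0.5, -0.4, 0.4]
gripper_width: 0.408
```

jog_arm(
  dp=[
    [0, 0, 0],
    [0, 0, 0],
    [0, 0, 0],
    [0, 0, 0],
    [0, 0, 0],
  ],
  angular=[
    [0, 0, 0],
    [0, 0, 0],
    [0, 0, 0],
    [0, 0, 0],
    [0, 0, 0],
  ],
  claw=[35, 0, 0, 0, 0],
)

```text
t: 12.1
eef_pos: [0.5934, -0.0666, 0.1271]
tool_rot: [0.001, 0.647, 0.762, 0.001]
contact_force: [0.3, 1.3, 5.7]
gripper_width: 0.076
```

jog_arm(
  dp=[
    [0, 0, 0],
    [0, 0, -0.3],
    [0, 0, -1.0],
    [0, 0, -2.0],
    [0, 0, -3.5],
  ],
  angular=[
    [0, 0, 0],
    [0, 0, 0],
    [0, 0, 0],
    [0, 0, 0],
    [0, 0, 0],
  ],
  claw=[0, 0, 0, 0, 0],
)

```text
t: 12.6
eef_pos: [0.59, -0.067, 0.212]
tool_rot: [-0.002, 0.647, 0.762, -0.002]
contact_force: [1.0, -0.3, -1.4]
gripper_width: 0.082
```

jog_arm(
  dp=[
    [0, 0, -1.0],
    [0, 0, -1.8],
    [0, 0, -2.0],
    [0, 0, -2.0],
    [0, 0, -2.0],
  ],
  angular=[
    [0, 0, 0],
    [0, 0, 0],
    [0, 0, 0],
    [0, 0, 0],
    [0, 0, 0],
  ],
  claw=[0, 0, 0, 0, 0],
)

```text
t: 13.1
eef_pos: [0.5912, -0.0669, 0.2616]
tool_rot: [-0.001, 0.647, 0.762, -0.001]
contact_force: [-0.7, 0.2, -2.6]
gripper_width: 0.079
```

```bash
python3 - <<'E'
from fit import *
plan(.4969+.631*.06,.3448-.776*.06,.26,-.888)
snap('side','s7.png')
crop('s7.png',200,80,150,180,4,'s7c.png')
E
```

```text
t 13.1 pos [ 0.5912 -0.0669  0.2616] dp [14.778  0.151  0.069] ang [-2.7000e-02  1.0000e-02  1.2049e+01] rows 7.4 F [-0.7  0.2 -2.6] g 0.079
```

View pics/s7c.png

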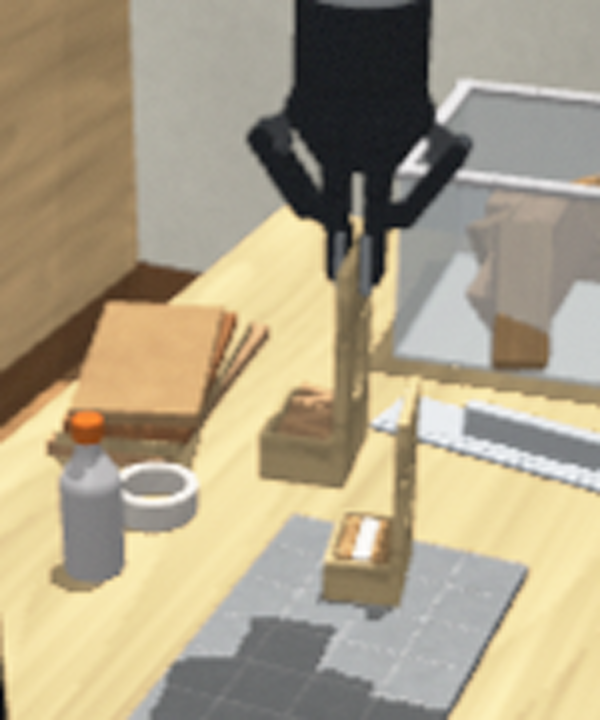

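jog_arm(
  dp=[
    [0.9, 0, 0],
    [2.0, 0, 0],
    [3.2, 0, 0],
    [4.6, 0, 0],
    [6.0, 0, 0],
  ],
  angular=[
    [0, 0, 1.2],
    [0, 0, 2.7],
    [0, 0, 4.2],
    [0, 0, 5.7],
    [0, 0, 7.2],
  ],
  claw=[0, 0, 0, 0, 0],
)

```text
t: 13.65
eef_pos: [0.5667, 0.0821, 0.2615]
tool_rot: [-0.0, 0.853, 0.523, -0.001]
contact_force: [0.7, 0.4, -1.7]
gripper_width: 0.082
```

```bash
python3 - <<'E'
from fit import *
plan(.4969+.631*.06,.3448-.776*.06,.26,-.888)
E
```

```text
t 13.65 pos [0.5667 0.0821 0.2615] dp [ 7.126 -5.059  0.062] ang [-0.02   0.021  4.781] rows 4.4 F [ 0.7  0.4 -1.7] g 0.082
```

jog_arm(
  dp=[
    [1.2, -0.9, 0],
    [2.6, -1.9, 0],
    [4.0, -2.9, 0],
    [5.4, -3.8, 0],
    [6.4, -4.6, 0],
  ],
  angular=[
    [0, 0, 1.2],
    [0, 0, 2.6],
    [0, 0, 3.9],
    [0, 0, 4.78],
    [0, 0, 4.78],
  ],
  claw=[0, 0, 0, 0, 0],
)

```text
t: 14.15
eef_pos: [0.5352, 0.2786, 0.2616]
tool_rot: [-0.0, 0.941, 0.338, -0.001]
contact_force: [0.1, -0.3, -2.6]
gripper_width: 0.08
```

jog_arm(
  dp=[
    [0, 0, 0.4],
    [0, 0, 0.9],
    [0, 0, 1.3],
    [0, 0, 1.3],
    [0, 0, 1.3],
  ],
  angular=[
    [0, 0, 0],
    [0, 0, 0],
    [0, 0, 0],
    [0, 0, 0],
    [0, 0, 0],
  ],
  claw=[0, 0, 0, 0, 0],
)

```text
t: 14.65
eef_pos: [0.5369, 0.2744, 0.2299]
tool_rot: [0.0, 0.942, 0.337, -0.001]
contact_force: [0.1, -0.1, -1.6]
gripper_width: 0.08
```

```bash
python3 - <<'E'
from fit import *
plan(.4969+.631*.06,.3448-.776*.06,.227,-.888)
E
```

```text
t 14.65 pos [0.5369 0.2744 0.2299] dp [ 0.537 -0.791  0.116] ang [0.001 0.014 0.047] rows 0.5 F [ 0.1 -0.1 -1.6] g 0.08
```

jog_arm(
  dp=[
    [0.3, -0.4, 0.05],
    [0.54, -0.79, 0.1],
    [0.54, -0.79, 0.1],
    [0.54, -0.79, 0.1],
    [0.54, -0.79, 0.1],
  ],
  angular=[
    [0, 0, 0.05],
    [0, 0, 0.05],
    [0, 0, 0.05],
    [0, 0, 0.05],
    [0, 0, 0.05],
  ],
  claw=[0, 0, 0, 0, 0],
)

```text
t: 15.15
eef_pos: [0.5346, 0.2995, 0.228]
tool_rot: [0.0, 0.942, 0.336, 0.0]
contact_force: [-0.1, -0.6, -1.7]
gripper_width: 0.082
```

```bash
cat > chk.py <<'E'
from fit import *
import sys
def chk(i,fn,x0,y0,w=80,h=80,k=8):
    sc=[(.5706,.4048),(.4969,.3448),(.4232,.2848),(.3496,.2248)][i]; yl=[-.1425,-.0475,.0475,.1425][i]
    o=get_obs(); p=o['eef_pos']; plan(sc[0],sc[1],.227,-.888,o)
    c=snap('side',fn); crop(fn,x0,y0,w,h,k,fn[:-4]+'c.png')
    L=[[.004,-.036,.14],[.004,.036,.14],[.004,-.0055,.095],[.004,.0055,.095],[.004,0,.073],[.004,0,.045]]
    print('pred rear top L,R, slot L,R, hole top,bot',((proj(c,T([p[0],p[1],2.254],L,p[2]-.116))-[x0,y0])*k).round(0).tolist())
    print('head top, L, R',((proj(c,T([.4556,.3202,2.2542],[[-.0165,yl,.1775],[-.019,yl-.0075,.17],[-.019,yl+.0075,.17]],0))-[x0,y0])*k).round(0).tolist())
E
python3 - <<'E'
from chk import *
chk(1,'s8.png',205,235)
E
```

```text
t 15.15 pos [0.5346 0.2995 0.228 ] dp [-0.021 -2.356  0.041] ang [0.004 0.001 0.019] rows 1.2 F [-0.1 -0.6 -1.7] g 0.082
pred rear top L,R, slot L,R, hole top,bot [[109.0, 104.0], [447.0, 52.0], [260.0, 252.0], [310.0, 244.0], [288.0, 328.0], [291.0, 426.0]]
head top, L, R [[340.0, 489.0], [303.0, 515.0], [372.0, 502.0]]
```

View pics/s8c.png

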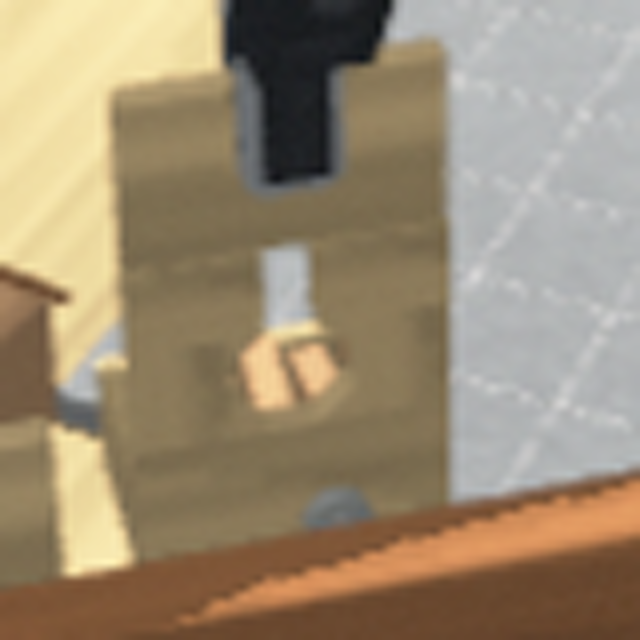

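jog_arm(
  dp=[
    [-0.02, -0.5, 0],
    [-0.02, -1.1, 0],
    [-0.02, -1.7, 0],
    [-0.02, -2.1, 0],
    [-0.02, -2.28, 0],
  ],
  angular=[
    [0, 0, 0],
    [0, 0, 0],
    [0, 0, 0],
    [0, 0, 0],
    [0, 0, 0],
  ],
  claw=[0, 0, 0, 0, 0],
)

```text
t: 15.7
eef_pos: [0.4964, 0.3455, 0.2282]
tool_rot: [-0.0, 0.942, 0.337, 0.0]
contact_force: [0.2, 0.1, -3.1]
gripper_width: 0.078
```

jog_arm(
  dp=[
    [0, 0, 0],
    [0, 0, 0],
    [0, 0, 0],
    [0, 0, 0],
    [0, 0, 0],
  ],
  angular=[
    [0, 0, 0],
    [0, 0, 0],
    [0, 0, 0],
    [0, 0, 0],
    [0, 0, 0],
  ],
  claw=[0, 0, 0, 0, 0],
)

```text
t: 16.2
eef_pos: [0.4984, 0.3431, 0.228]
tool_rot: [0.0, 0.942, 0.335, 0.0]
contact_force: [-0.4, 0.2, -1.2]
gripper_width: 0.079
```

```bash
python3 - <<'E'
from chk import *
chk(1,'s9.png',205,235)
snap('top','t9.png'); crop('t9.png',110,170,100,100,6,'t9c.png')
E
```

```text
t 16.2 pos [0.4984 0.3431 0.228 ] dp [-0.003 -0.091  0.038] ang [0.002 0.    0.01 ] rows 0.0 F [-0.4  0.2 -1.2] g 0.079
pred rear top L,R, slot L,R, hole top,bot [[164.0, 270.0], [522.0, 210.0], [323.0, 421.0], [376.0, 411.0], [351.0, 498.0], [353.0, 598.0]]
head top, L, R [[340.0, 489.0], [303.0, 515.0], [372.0, 502.0]]
```

View pics/s9c.png

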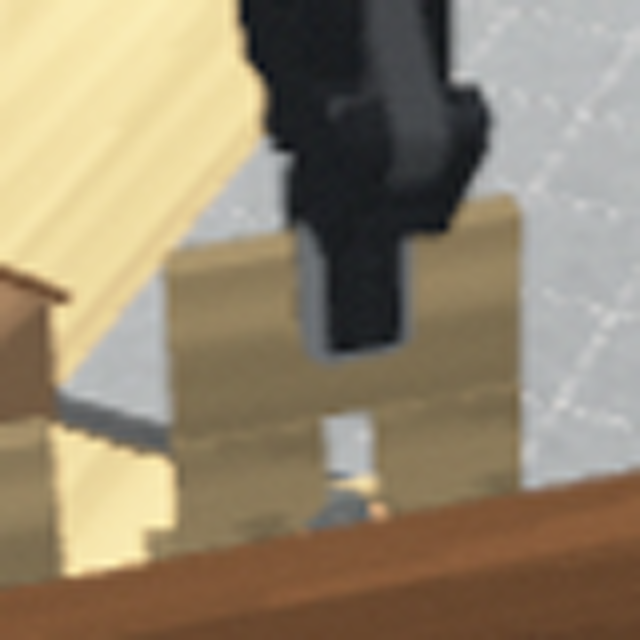

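View pics/t9c.png

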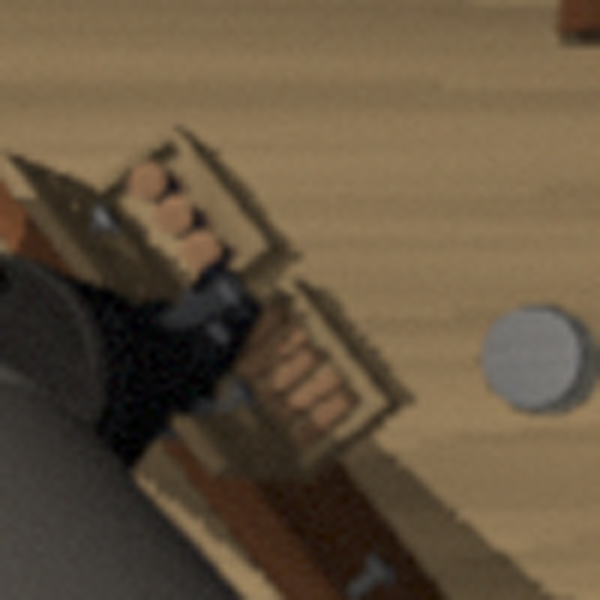

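jog_arm(
  dp=[
    [0, 0, 0.25],
    [0, 0, 0.55],
    [0, 0, 0.85],
    [0, 0, 1.15],
    [0, 0, 1.3],
  ],
  angular=[
    [0, 0, 0],
    [0, 0, 0],
    [0, 0, 0],
    [0, 0, 0],
    [0, 0, 0],
  ],
  claw=[0, 0, 0, 0, 0],
)

```text
t: 16.8
eef_pos: [0.4976, 0.3431, 0.1942]
tool_rot: [0.0, 0.942, 0.336, -0.001]
contact_force: [-0.4, -0.8, -2.1]
gripper_width: 0.076
```

jog_arm(
  dp=[
    [0, 0, 0.05],
    [0, 0, 0.08],
    [0, 0, 0.08],
    [0, 0, 0.08],
    [0, 0, 0.08],
  ],
  angular=[
    [0, 0, 0],
    [0, 0, 0],
    [0, 0, 0],
    [0, 0, 0],
    [0, 0, 0],
  ],
  claw=[0, 0, 0, 0, 0],
)

```text
t: 17.3
eef_pos: [0.4982, 0.3436, 0.1938]
tool_rot: [-0.0, 0.942, 0.336, 0.0]
contact_force: [-0.0, -0.5, -1.4]
gripper_width: 0.078
```

jog_arm(
  dp=[
    [0, 0, 0.05],
    [0, 0, 0.05],
    [0, 0, 0.05],
    [0, 0, 0.05],
    [0, 0, 0.05],
  ],
  angular=[
    [0, 0, 0],
    [0, 0, 0],
    [0, 0, 0],
    [0, 0, 0],
    [0, 0, 0],
  ],
  claw=[0, 0, 0, 0, 0],
)

```text
t: 17.8
eef_pos: [0.4983, 0.3437, 0.1928]
tool_rot: [-0.0, 0.942, 0.336, 0.0]
contact_force: [-1.0, -0.8, 4.8]
gripper_width: 0.084
```

Contact; release.

jog_arm(
  dp=[
    [0, 0, 0],
    [0, 0, 0],
    [0, 0, 0],
    [0, 0, 0],
    [0, 0, 0],
  ],
  angular=[
    [0, 0, 0],
    [0, 0, 0],
    [0, 0, 0],
    [0, 0, 0],
    [0, 0, 0],
  ],
  claw=[15, 30, 30, 30, 30],
)

```text
t: 18.3
eef_pos: [0.498, 0.3435, 0.1921]
tool_rot: [0.0, 0.942, 0.336, -0.0]
contact_force: [-0.0, -1.1, 0.2]
gripper_width: 0.35
```

jog_arm(
  dp=[
    [0, 0, -0.5],
    [0, 0, -1.2],
    [0, 0, -2.2],
    [0, 0, -3.2],
    [0, 0, -4.2],
  ],
  angular=[
    [0, 0, 0],
    [0, 0, 0],
    [0, 0, 0],
    [0, 0, 0],
    [0, 0, 0],
  ],
  claw=[30, 30, 30, 30, 30],
)

```text
t: 18.8
eef_pos: [0.498, 0.3437, 0.2993]
tool_rot: [-0.0, 0.942, 0.336, 0.0]
contact_force: [0.4, 0.4, -0.1]
gripper_width: 0.347
```

```bash
python3 - <<'E'
from fit import *
plan(.5797,-.1501,.28,.211)
snap('side','s10.png');crop('s10.png',130,200,150,130,5,'s10c.png')
E
```

```text
t 18.8 pos [0.498  0.3437 0.2993] dp [-9.96  17.365  0.764] ang [ 5.0000e-03 -9.0000e-03 -1.2572e+01] rows 10.0 F [ 0.4  0.4 -0.1] g 0.347
```

View pics/s10c.png

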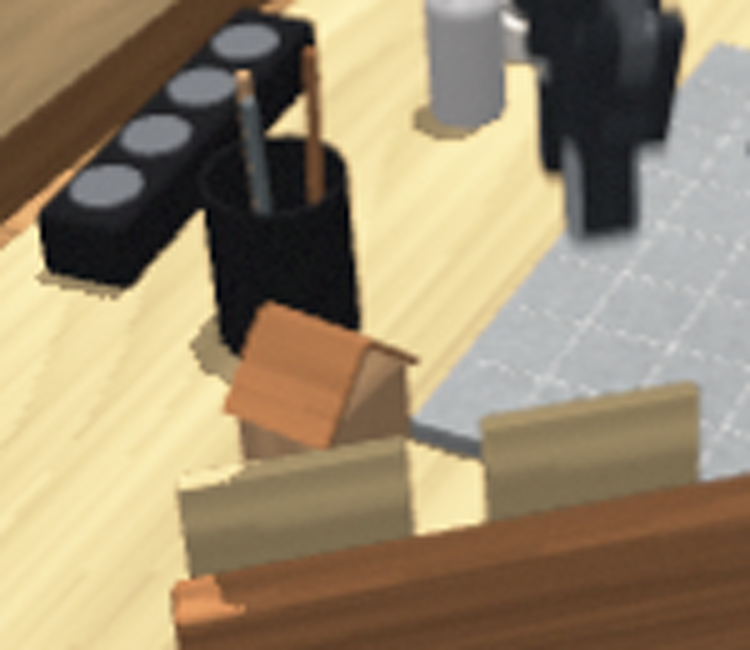

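jog_arm(
  dp=[
    [-1.0, 1.7, 0],
    [-2.0, 3.4, 0],
    [-3.0, 5.1, 0],
    [-4.0, 6.8, 0],
    [-5.0, 8.5, 0],
  ],
  angular=[
    [0, 0, -1.3],
    [0, 0, -2.6],
    [0, 0, -3.9],
    [0, 0, -5.2],
    [0, 0, -6.5],
  ],
  claw=[35, 35, 35, 35, 35],
)

```text
t: 19.35
eef_pos: [0.5357, 0.098, 0.2983]
tool_rot: [0.0, 0.809, 0.588, 0.001]
contact_force: [0.4, 0.6, 0.4]
gripper_width: 0.409
```

```bash
python3 - <<'E'
from fit import *
plan(.5797,-.1501,.25,.211)
E
```

```text
t 19.35 pos [0.5357 0.098  0.2983] dp [-8.896  4.738  1.934] ang [ 1.600e-02 -2.000e-03 -6.018e+00] rows 5.1 F [0.4 0.6 0.4] g 0.409
```

jog_arm(
  dp=[
    [-1.7, 0.9, 0.2],
    [-3.4, 1.8, 0.6],
    [-5.1, 2.7, 1.0],
    [-6.8, 3.6, 1.4],
    [-8.5, 4.5, 1.9],
  ],
  angular=[
    [0, 0, -1.2],
    [0, 0, -2.4],
    [0, 0, -3.6],
    [0, 0, -4.8],
    [0, 0, -6.02],
  ],
  claw=[35, 35, 35, 35, 35],
)

```text
t: 19.85
eef_pos: [0.5763, -0.1392, 0.2508]
tool_rot: [0.001, 0.629, 0.778, 0.0]
contact_force: [1.5, 0.4, 0.2]
gripper_width: 0.412
```

jog_arm(
  dp=[
    [-0.3, 0, 0.3],
    [-0.4, 0, 0.8],
    [-0.4, 0, 1.0],
    [-0.4, 0, 1.0],
    [-0.4, 0, 1.0],
  ],
  angular=[
    [0, 0, 0],
    [0, 0, 0],
    [0, 0, 0],
    [0, 0, 0],
    [0, 0, 0],
  ],
  claw=[35, 35, 35, 35, 35],
)

```text
t: 20.35
eef_pos: [0.5781, -0.145, 0.2253]
tool_rot: [0.0, 0.63, 0.777, 0.0]
contact_force: [0.8, 0.3, 0.1]
gripper_width: 0.409
```

```bash
python3 - <<'E'
from fit import *
plan(.5797,-.1501,.126,.211)
E
```

```text
t 20.35 pos [ 0.5781 -0.145   0.2253] dp [-0.213  0.017  3.973] ang [ 0.009 -0.002 -0.024] rows 2.0 F [0.8 0.3 0.1] g 0.409
```

jog_arm(
  dp=[
    [-0.2, 0, 0.9],
    [-0.2, 0, 1.9],
    [-0.2, 0, 2.9],
    [-0.2, 0, 3.7],
    [-0.2, 0, 3.95],
  ],
  angular=[
    [0, 0, 0],
    [0, 0, 0],
    [0, 0, 0],
    [0, 0, 0],
    [0, 0, 0],
  ],
  claw=[35, 35, 35, 35, 35],
)

```text
t: 20.85
eef_pos: [0.578, -0.1507, 0.1247]
tool_rot: [-0.001, 0.63, 0.777, -0.0]
contact_force: [0.8, 1.0, 0.5]
gripper_width: 0.41
```

jog_arm(
  dp=[
    [0, 0, 0],
    [0, 0, 0],
    [0, 0, 0],
    [0, 0, 0],
    [0, 0, 0],
  ],
  angular=[
    [0, 0, 0],
    [0, 0, 0],
    [0, 0, 0],
    [0, 0, 0],
    [0, 0, 0],
  ],
  claw=[35, 0, 0, 0, 0],
)

```text
t: 21.35
eef_pos: [0.5802, -0.1518, 0.1276]
tool_rot: [0.001, 0.631, 0.776, 0.001]
contact_force: [2.0, 1.0, 6.6]
gripper_width: 0.082
```

jog_arm(
  dp=[
    [0, 0, 0],
    [0, 0, -0.3],
    [0, 0, -1.0],
    [0, 0, -2.0],
    [0, 0, -3.5],
  ],
  angular=[
    [0, 0, 0],
    [0, 0, 0],
    [0, 0, 0],
    [0, 0, 0],
    [0, 0, 0],
  ],
  claw=[0, 0, 0, 0, 0],
)

```text
t: 21.85
eef_pos: [0.5766, -0.1519, 0.2124]
tool_rot: [-0.002, 0.631, 0.776, -0.001]
contact_force: [-1.0, -0.0, -2.4]
gripper_width: 0.081
```

jog_arm(
  dp=[
    [0, 0, -1.0],
    [0, 0, -1.8],
    [0, 0, -2.0],
    [0, 0, -2.0],
    [0, 0, -2.0],
  ],
  angular=[
    [0, 0, 0],
    [0, 0, 0],
    [0, 0, 0],
    [0, 0, 0],
    [0, 0, 0],
  ],
  claw=[0, 0, 0, 0, 0],
)

```text
t: 22.35
eef_pos: [0.5778, -0.1519, 0.2621]
tool_rot: [-0.001, 0.631, 0.776, -0.001]
contact_force: [0.4, 0.2, -1.7]
gripper_width: 0.078
```

```bash
python3 - <<'E'
from fit import *
plan(.4232+.631*.06,.2848-.776*.06,.26,-.888)
snap('side','s11.png')
crop('s11.png',200,80,150,180,4,'s11c.png')
E
```

```text
t 22.35 pos [ 0.5778 -0.1519  0.2621] dp [16.233 -1.376  0.101] ang [-2.9000e-02  6.0000e-03  1.2538e+01] rows 8.1 F [ 0.4  0.2 -1.7] g 0.078
```

View pics/s11c.png

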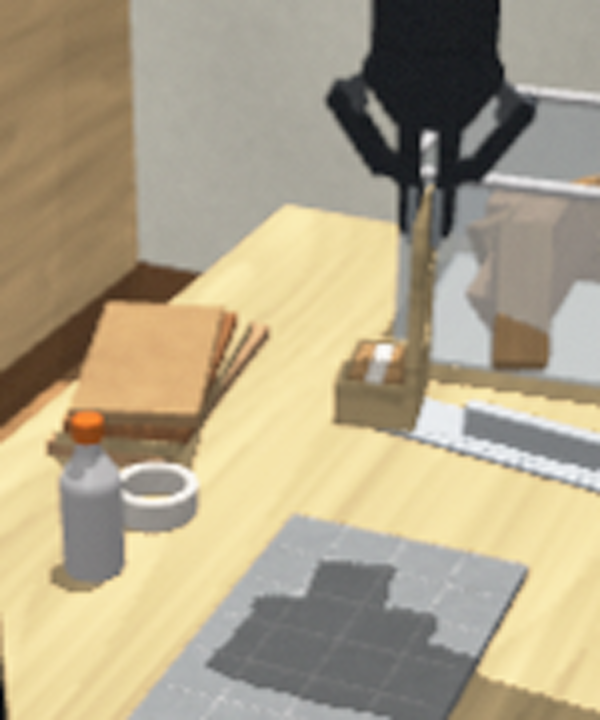

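jog_arm(
  dp=[
    [1.2, -0.1, 0],
    [2.6, -0.2, 0],
    [4.2, -0.3, 0],
    [5.9, -0.5, 0],
    [7.6, -0.6, 0],
  ],
  angular=[
    [0, 0, 1.2],
    [0, 0, 2.7],
    [0, 0, 4.2],
    [0, 0, 5.7],
    [0, 0, 7.2],
  ],
  claw=[0, 0, 0, 0, 0],
)

```text
t: 22.9
eef_pos: [0.5237, 0.0321, 0.2622]
tool_rot: [-0.001, 0.841, 0.541, -0.001]
contact_force: [0.3, 0.2, -1.4]
gripper_width: 0.085
```

```bash
python3 - <<'E'
from fit import *
plan(.4232+.631*.06,.2848-.776*.06,.26,-.888)
E
```

```text
t 22.9 pos [0.5237 0.0321 0.2622] dp [ 6.461 -5.7    0.093] ang [-0.02   0.018  5.272] rows 4.3 F [ 0.3  0.2 -1.4] g 0.085
```

jog_arm(
  dp=[
    [1.2, -1.0, 0],
    [2.6, -2.3, 0],
    [4.0, -3.5, 0],
    [5.2, -4.6, 0],
    [6.0, -5.2, 0],
  ],
  angular=[
    [0, 0, 1.2],
    [0, 0, 2.6],
    [0, 0, 4.0],
    [0, 0, 5.0],
    [0, 0, 5.27],
  ],
  claw=[0, 0, 0, 0, 0],
)

```text
t: 23.4
eef_pos: [0.4656, 0.2244, 0.2625]
tool_rot: [-0.001, 0.941, 0.338, -0.001]
contact_force: [0.0, 0.4, -0.7]
gripper_width: 0.081
```

jog_arm(
  dp=[
    [0, 0, 0.4],
    [0, 0, 0.9],
    [0, 0, 1.3],
    [0, 0, 1.3],
    [0, 0, 1.3],
  ],
  angular=[
    [0, 0, 0],
    [0, 0, 0],
    [0, 0, 0],
    [0, 0, 0],
    [0, 0, 0],
  ],
  claw=[0, 0, 0, 0, 0],
)

```text
t: 23.9
eef_pos: [0.4682, 0.2199, 0.2304]
tool_rot: [0.0, 0.942, 0.337, -0.001]
contact_force: [-1.0, 0.0, -1.9]
gripper_width: 0.08
```

```bash
python3 - <<'E'
from fit import *
plan(.4232+.631*.06,.2848-.776*.06,.228,-.888)
E
```

```text
t 23.9 pos [0.4682 0.2199 0.2304] dp [ 0.243 -0.748  0.097] ang [-0.002  0.015  0.05 ] rows 0.4 F [-1.   0.  -1.9] g 0.08
```

jog_arm(
  dp=[
    [0.2, -0.4, 0.05],
    [0.24, -0.75, 0.1],
    [0.24, -0.75, 0.1],
    [0.24, -0.75, 0.1],
    [0.24, -0.75, 0.1],
  ],
  angular=[
    [0, 0, 0.05],
    [0, 0, 0.05],
    [0, 0, 0.05],
    [0, 0, 0.05],
    [0, 0, 0.05],
  ],
  claw=[0, 0, 0, 0, 0],
)

```text
t: 24.4
eef_pos: [0.4609, 0.2393, 0.2286]
tool_rot: [0.0, 0.942, 0.336, 0.0]
contact_force: [0.0, -0.6, -1.4]
gripper_width: 0.079
```

```bash
python3 - <<'E'
from chk import *
chk(2,'s12.png',250,225)
E
```

```text
t 24.4 pos [0.4609 0.2393 0.2286] dp [-0.015 -2.364  0.064] ang [ 0.004 -0.001  0.02 ] rows 1.2 F [ 0.  -0.6 -1.4] g 0.079
pred rear top L,R, slot L,R, hole top,bot [[192.0, 112.0], [509.0, 63.0], [322.0, 259.0], [369.0, 251.0], [342.0, 333.0], [337.0, 430.0]]
head top, L, R [[408.0, 489.0], [371.0, 514.0], [436.0, 502.0]]
```

View pics/s12c.png

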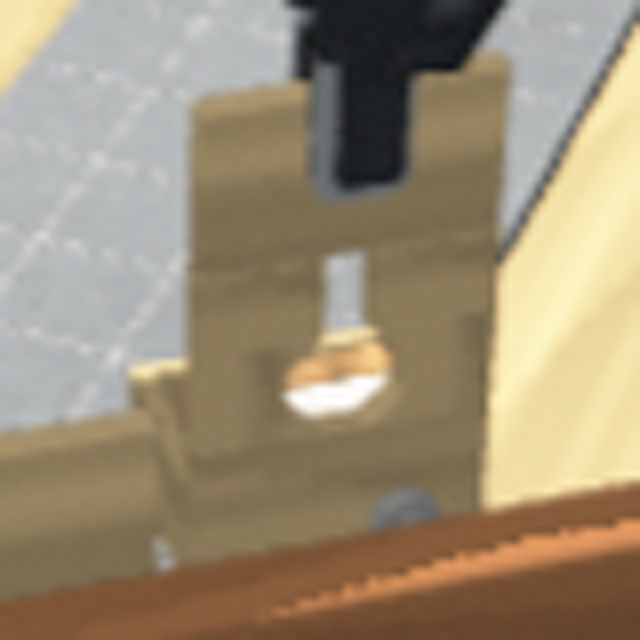

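jog_arm(
  dp=[
    [-0.015, -0.5, 0.03],
    [-0.015, -1.1, 0.03],
    [-0.015, -1.7, 0.03],
    [-0.015, -2.1, 0.03],
    [-0.015, -2.28, 0.03],
  ],
  angular=[
    [0, 0, 0],
    [0, 0, 0],
    [0, 0, 0],
    [0, 0, 0],
    [0, 0, 0],
  ],
  claw=[0, 0, 0, 0, 0],
)

```text
t: 24.95
eef_pos: [0.4231, 0.285, 0.2279]
tool_rot: [-0.0, 0.942, 0.337, 0.0]
contact_force: [0.1, -0.7, -1.7]
gripper_width: 0.081
```

jog_arm(
  dp=[
    [0, 0, 0],
    [0, 0, 0],
    [0, 0, 0],
    [0, 0, 0],
    [0, 0, 0],
  ],
  angular=[
    [0, 0, 0],
    [0, 0, 0],
    [0, 0, 0],
    [0, 0, 0],
    [0, 0, 0],
  ],
  claw=[0, 0, 0, 0, 0],
)

```text
t: 25.45
eef_pos: [0.4247, 0.2829, 0.2277]
tool_rot: [0.0, 0.942, 0.335, -0.0]
contact_force: [-0.5, -0.5, -2.2]
gripper_width: 0.084
```

```bash
python3 - <<'E'
from chk import *
chk(2,'s13.png',250,225)
snap('top','t13.png'); crop('t13.png',130,190,100,100,6,'t13c.png')
E
```

```text
t 25.45 pos [0.4247 0.2829 0.2277] dp [ 0.001 -0.096  0.027] ang [0.001 0.002 0.009] rows 0.1 F [-0.5 -0.5 -2.2] g 0.084
pred rear top L,R, slot L,R, hole top,bot [[273.0, 272.0], [608.0, 215.0], [407.0, 420.0], [457.0, 411.0], [427.0, 496.0], [421.0, 595.0]]
head top, L, R [[408.0, 489.0], [371.0, 514.0], [436.0, 502.0]]
```

View pics/s13c.png

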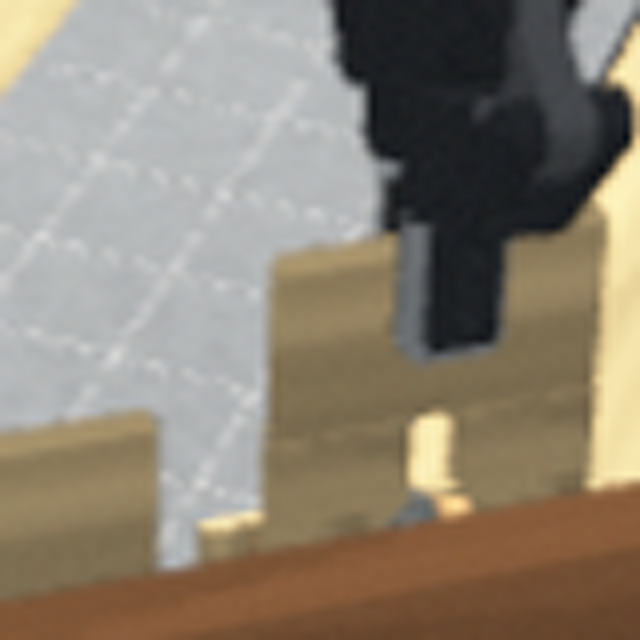

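View pics/t13c.png

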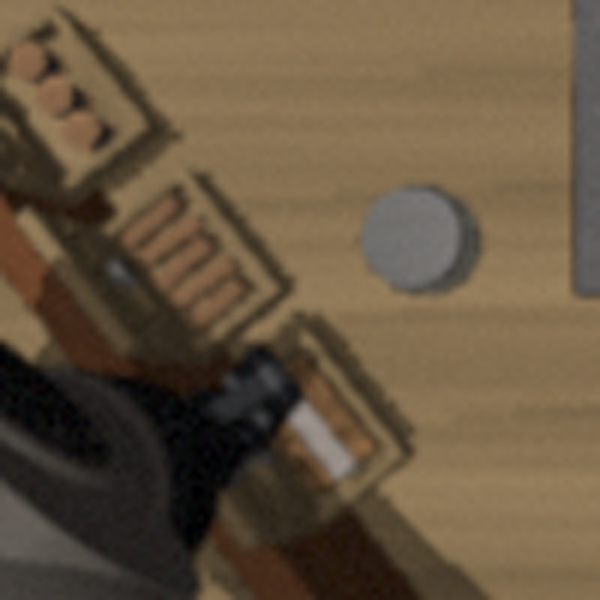

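Aligned. Lower.

jog_arm(
  dp=[
    [0, 0, 0.25],
    [0, 0, 0.55],
    [0, 0, 0.85],
    [0, 0, 1.15],
    [0, 0, 1.3],
  ],
  angular=[
    [0, 0, 0],
    [0, 0, 0],
    [0, 0, 0],
    [0, 0, 0],
    [0, 0, 0],
  ],
  claw=[0, 0, 0, 0, 0],
)

```text
t: 26.05
eef_pos: [0.424, 0.283, 0.194]
tool_rot: [0.0, 0.942, 0.336, -0.001]
contact_force: [-0.2, 0.4, -1.6]
gripper_width: 0.079
```

jog_arm(
  dp=[
    [0, 0, 0.05],
    [0, 0, 0.1],
    [0, 0, 0.1],
    [0, 0, 0.1],
    [0, 0, 0.1],
  ],
  angular=[
    [0, 0, 0],
    [0, 0, 0],
    [0, 0, 0],
    [0, 0, 0],
    [0, 0, 0],
  ],
  claw=[0, 0, 0, 0, 0],
)

```text
t: 26.55
eef_pos: [0.4241, 0.2831, 0.1933]
tool_rot: [0.0, 0.942, 0.336, -0.0]
contact_force: [-3.8, -2.7, 4.8]
gripper_width: 0.078
```

jog_arm(
  dp=[
    [0, 0, 0],
    [0, 0, 0],
    [0, 0, 0],
    [0, 0, 0],
    [0, 0, 0],
  ],
  angular=[
    [0, 0, 0],
    [0, 0, 0],
    [0, 0, 0],
    [0, 0, 0],
    [0, 0, 0],
  ],
  claw=[15, 30, 30, 30, 30],
)

```text
t: 27.05
eef_pos: [0.4245, 0.2834, 0.1927]
tool_rot: [-0.0, 0.942, 0.336, 0.0]
contact_force: [0.1, 1.1, 0.6]
gripper_width: 0.353
```

jog_arm(
  dp=[
    [0, 0, -0.5],
    [0, 0, -1.2],
    [0, 0, -2.2],
    [0, 0, -3.2],
    [0, 0, -4.2],
  ],
  angular=[
    [0, 0, 0],
    [0, 0, 0],
    [0, 0, 0],
    [0, 0, 0],
    [0, 0, 0],
  ],
  claw=[30, 30, 30, 30, 30],
)

```text
t: 27.55
eef_pos: [0.4244, 0.2834, 0.2998]
tool_rot: [-0.0, 0.942, 0.336, 0.0]
contact_force: [0.3, -0.2, -0.1]
gripper_width: 0.351
```

jog_arm(
  dp=[
    [-1.3, 1.5, -0.2],
    [-2.6, 3.0, -0.2],
    [-3.9, 4.5, -0.2],
    [-5.2, 6.0, -0.2],
    [-6.5, 7.5, -0.2],
  ],
  angular=[
    [0, 0, 0],
    [0, 0, 0],
    [0, 0, 0],
    [0, 0, 0],
    [0, 0, 0],
  ],
  claw=[30, 30, 30, 30, 30],
)

```text
t: 28.05
eef_pos: [0.4168, 0.0336, 0.304]
tool_rot: [0.0, 0.942, 0.336, 0.001]
contact_force: [1.8, 0.4, -0.1]
gripper_width: 0.352
```

```bash
python3 - <<'E'
from fit import *
st()
snap('side','s14.png');snap('top','t14.png');crop('s14.png',150,200,200,150,4,'s14c.png')
E
```

```text
{'t': np.float64(28.05), 'eef_pos': array([0.4168, 0.0336, 0.304 ]), 'tool_rot': array([2.000e-04, 9.419e-01, 3.358e-01, 1.000e-03]), 'contact_force': array([ 1.8002,  0.4241, -0.1169]), 'gripper_width': np.float64(0.3522), 'q': array([ 0.1356, -0.01  , -0.358 ,  2.0125, -0.0037,  1.1366, -1.1067])}
```

View pics/s14c.png

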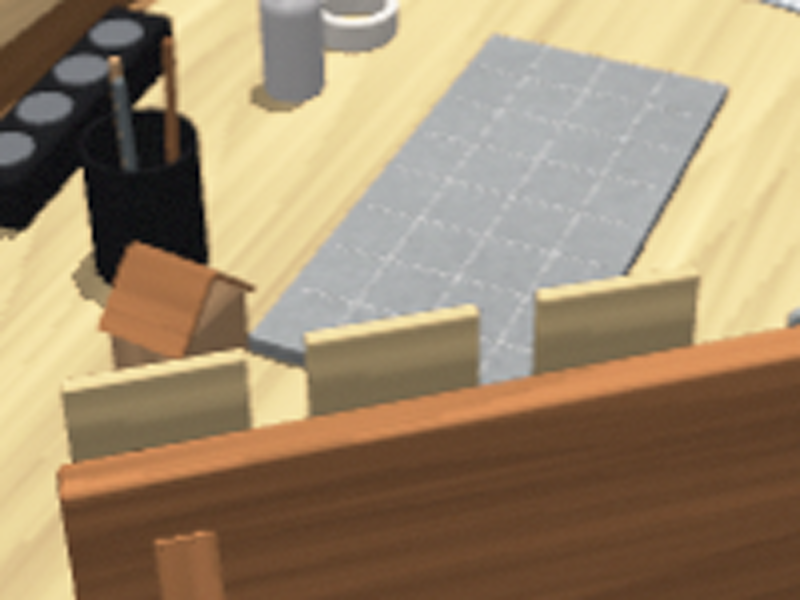

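View pics/t14.png

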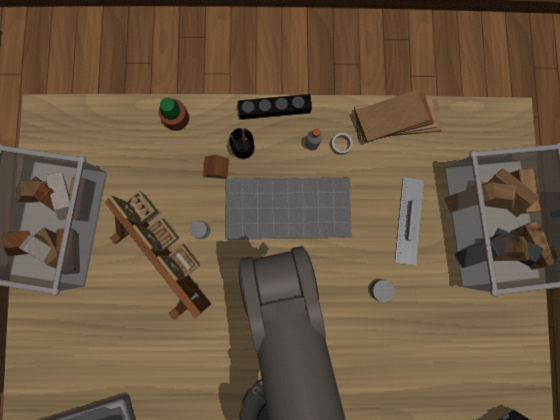

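```bash
python3 - <<'E'
from fit import *
crop('t14.png',385,170,45,100,8,'t14d.png');crop('s14.png',280,160,110,60,7,'s14d.png')
c=load('t14.png');d=load('s14.png')
p=[.5538,-.3834,-1.7053]
L=[[.032,.13,.005],[-.032,.13,.005],[-.032,-.13,.005],[.032,-.13,.005],[.007,.06,.03],[-.007,.06,.03],[-.007,-.06,.03],[.007,-.06,.03]]
print(((proj(c,T(p,L,0))-[385,170])*8).round(0).tolist());print(((proj(d,T(p,L,0))-[280,160])*7).round(0).tolist())
E
```

```text
[[310.0, 74.0], [144.0, 52.0], [76.0, 738.0], [246.0, 760.0], [253.0, 238.0], [216.0, 233.0], [185.0, 556.0], [222.0, 561.0]]
[[149.0, 124.0], [85.0, 177.0], [617.0, 329.0], [668.0, 266.0], [262.0, 133.0], [248.0, 145.0], [493.0, 212.0], [505.0, 200.0]]
```

View pics/t14d.png

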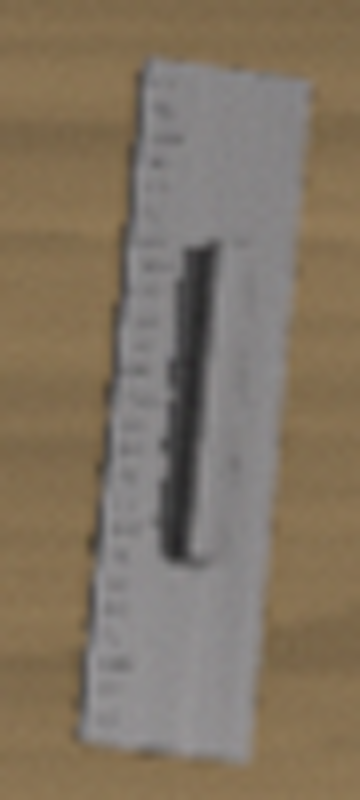

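View pics/s14d.png

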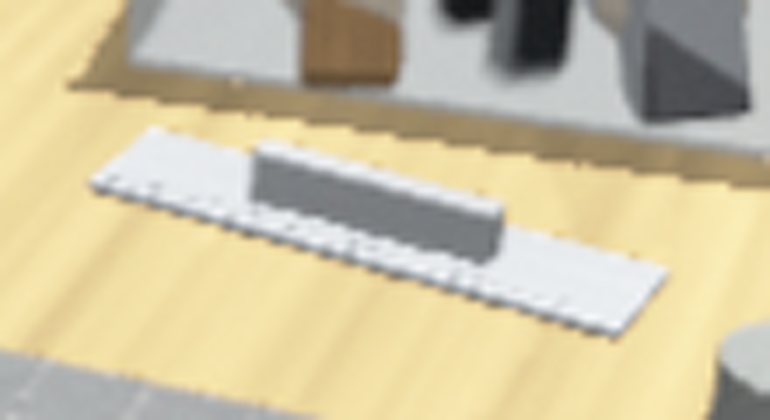

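```bash
python3 - <<'E'
from fit import *
plan(.5538,-.3834,.15,-1.7053)
E
```

```text
t 28.15 pos [0.4167 0.0288 0.3035] dp [-6.005 16.292  6.178] ang [ 0.025 -0.     9.268] rows 9.2 F [ 0.5  0.7 -0.1] g 0.357
```

jog_arm(
  dp=[
    [-0.6, 1.7, 0.4],
    [-1.2, 3.4, 0.8],
    [-1.8, 5.1, 1.2],
    [-2.4, 6.8, 1.6],
    [-3.0, 8.3, 2.0],
  ],
  angular=[
    [0, 0, 1],
    [0, 0, 2],
    [0, 0, 3],
    [0, 0, 4],
    [0, 0, 5],
  ],
  claw=[40, 40, 40, 40, 40],
)

```text
t: 28.65
eef_pos: [0.4913, -0.1745, 0.2533]
tool_rot: [0.0, 0.993, 0.122, 0.001]
contact_force: [0.3, 1.0, 1.2]
gripper_width: 0.468
```

```bash
python3 - <<'E'
from fit import *
plan(.5538,-.3834,.15,-1.7053)
E
```

```text
t 28.65 pos [ 0.4913 -0.1745  0.2533] dp [0.396 8.71  4.14 ] ang [ 3.000e-03 -1.800e-02  4.344e+00] rows 4.8 F [0.3 1.  1.2] g 0.468
```

jog_arm(
  dp=[
    [0.1, 1.8, 0.7],
    [0.2, 3.6, 1.4],
    [0.3, 5.4, 2.1],
    [0.35, 7.2, 3.0],
    [0.4, 8.7, 3.7],
  ],
  angular=[
    [0, 0, 0.9],
    [0, 0, 1.8],
    [0, 0, 2.7],
    [0, 0, 3.6],
    [0, 0, 4.34],
  ],
  claw=[40, 40, 40, 40, 40],
)

```text
t: 29.15
eef_pos: [0.5541, -0.3832, 0.1597]
tool_rot: [0.0, 0.998, -0.067, 0.0]
contact_force: [0.2, 0.5, 0.9]
gripper_width: 0.469
```

jog_arm(
  dp=[
    [0, 0, 0.3],
    [0, 0, 0.5],
    [0, 0, 0.5],
    [0, 0, 0.5],
    [0, 0, 0.5],
  ],
  angular=[
    [0, 0, 0],
    [0, 0, 0],
    [0, 0, 0],
    [0, 0, 0],
    [0, 0, 0],
  ],
  claw=[40, 40, 40, 40, 40],
)

```text
t: 29.65
eef_pos: [0.5541, -0.3802, 0.1491]
tool_rot: [0.0, 0.998, -0.064, 0.001]
contact_force: [-0.2, -0.3, 0.4]
gripper_width: 0.473
```

```bash
python3 - <<'E'
from fit import *
plan(.5538,-.3834,.012,-1.7053)
snap('side','s15.png');snap('top','t15.png');crop('s15.png',280,100,140,120,5,'s15d.png')
E
```

```text
t 29.65 pos [ 0.5541 -0.3802  0.1491] dp [-0.006  0.128  5.484] ang [ 0.001 -0.021  0.065] rows 2.7 F [-0.2 -0.3  0.4] g 0.473
```

View pics/s15d.png

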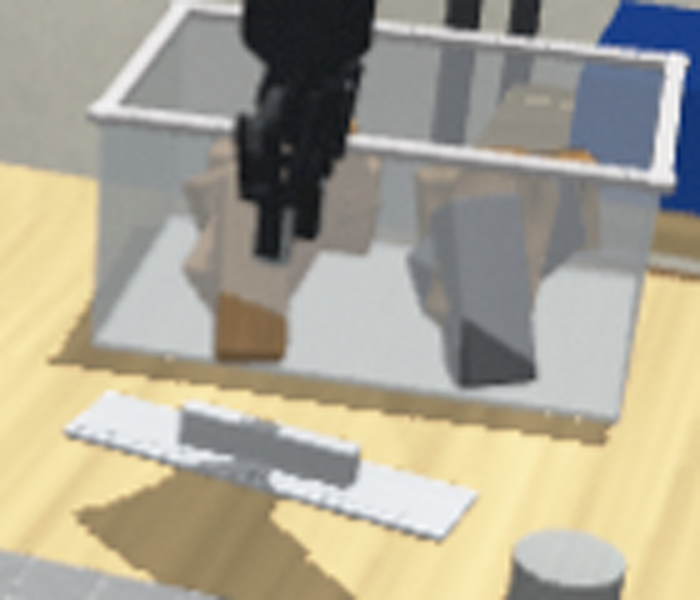

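jog_arm(
  dp=[
    [0, 0.12, 1.0],
    [0, 0.12, 2.3],
    [0, 0.12, 3.6],
    [0, 0.12, 4.6],
    [0, 0.12, 5.1],
  ],
  angular=[
    [0, 0, 0.06],
    [0, 0, 0.06],
    [0, 0, 0.06],
    [0, 0, 0.06],
    [0, 0, 0.06],
  ],
  claw=[40, 40, 40, 40, 40],
)

```text
t: 30.25
eef_pos: [0.5518, -0.3832, 0.0182]
tool_rot: [-0.001, 0.998, -0.068, -0.001]
contact_force: [-0.2, -0.1, 0.2]
gripper_width: 0.466
```

jog_arm(
  dp=[
    [0, 0, 0.2],
    [0, 0, 0.33],
    [0, 0, 0.33],
    [0, 0, 0.33],
    [0, 0, 0.33],
  ],
  angular=[
    [0, 0, 0],
    [0, 0, 0],
    [0, 0, 0],
    [0, 0, 0],
    [0, 0, 0],
  ],
  claw=[40, 40, 40, 40, 40],
)

```text
t: 30.75
eef_pos: [0.5535, -0.3847, 0.0131]
tool_rot: [0.0, 0.998, -0.068, 0.001]
contact_force: [-0.0, -0.3, -0.1]
gripper_width: 0.467
```

jog_arm(
  dp=[
    [0, 0, 0],
    [0, 0, 0],
    [0, 0, 0],
    [0, 0, 0],
    [0, 0, 0],
  ],
  angular=[
    [0, 0, 0],
    [0, 0, 0],
    [0, 0, 0],
    [0, 0, 0],
    [0, 0, 0],
  ],
  claw=[0, 0, 0, 0, 0],
  grip_force=60,
)

```text
t: 31.25
eef_pos: [0.5532, -0.3844, 0.0126]
tool_rot: [0.0, 0.998, -0.068, 0.0]
contact_force: [-1.5, 1.7, 5.4]
gripper_width: 0.146
```

jog_arm(
  dp=[
    [0, 0, -0.3],
    [0, 0, -1.0],
    [0, 0, -2.0],
    [0, 0, -3.2],
    [0, 0, -4.2],
  ],
  angular=[
    [0, 0, 0],
    [0, 0, 0],
    [0, 0, 0],
    [0, 0, 0],
    [0, 0, 0],
  ],
  claw=[0, 0, 0, 0, 0],
)

```text
t: 31.75
eef_pos: [0.553, -0.3844, 0.1194]
tool_rot: [0.0, 0.998, -0.068, 0.0]
contact_force: [0.7, -0.2, -2.6]
gripper_width: 0.149
```

```bash
python3 - <<'E'
from fit import *
plan(.465,-.0201,.115,.012)
snap('side','s16.png');crop('s16.png',260,80,160,130,5,'s16d.png')
E
```

```text
t 31.75 pos [ 0.553  -0.3844  0.1194] dp [ -5.463 -13.961   0.166] ang [ 1.3000e-02 -4.0000e-03 -1.9695e+01] rows 11.5 F [ 0.7 -0.2 -2.6] g 0.149
```

View pics/s16d.png

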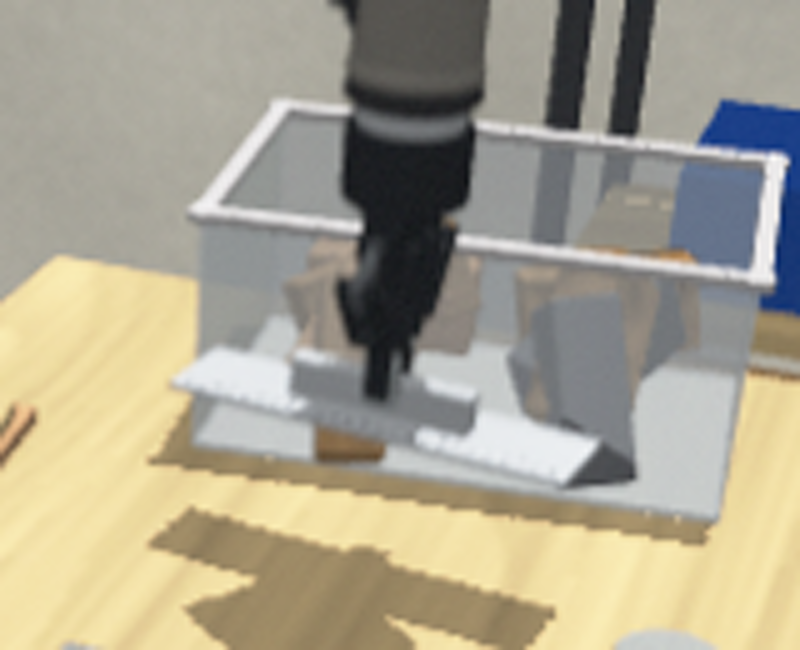

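jog_arm(
  dp=[
    [-0.3, -0.8, 0],
    [-0.7, -1.8, 0],
    [-1.2, -3.0, 0],
    [-1.7, -4.3, 0],
    [-2.2, -5.6, 0],
  ],
  angular=[
    [0, 0, -1.2],
    [0, 0, -2.8],
    [0, 0, -4.4],
    [0, 0, -6.0],
    [0, 0, -7.6],
  ],
  claw=[0, 0, 0, 0, 0],
)

```text
t: 32.3
eef_pos: [0.5167, -0.237, 0.1175]
tool_rot: [0.0, 0.965, 0.263, 0.0]
contact_force: [-0.2, 0.4, -2.4]
gripper_width: 0.145
```

```bash
python3 - <<'E'
from fit import *
plan(.465,-.0201,.115,.012)
E
```

```text
t 32.3 pos [ 0.5167 -0.237   0.1175] dp [ 2.625 -8.526  0.094] ang [ 5.0000e-03  3.0000e-03 -1.2034e+01] rows 7.0 F [-0.2  0.4 -2.4] g 0.145
```

jog_arm(
  dp=[
    [0.4, -1.2, 0],
    [0.8, -2.5, 0],
    [1.2, -3.8, 0],
    [1.6, -5.2, 0],
    [2.0, -6.6, 0],
  ],
  angular=[
    [0, 0, -1.6],
    [0, 0, -3.2],
    [0, 0, -4.8],
    [0, 0, -6.4],
    [0, 0, -8.0],
  ],
  claw=[0, 0, 0, 0, 0],
)

```text
t: 32.8
eef_pos: [0.477, -0.0694, 0.1175]
tool_rot: [0.0, 0.817, 0.577, 0.0]
contact_force: [0.0, -0.4, -3.2]
gripper_width: 0.146
```

```bash
python3 - <<'E'
from fit import *
plan(.465,-.0201,.115,.012)
E
```

```text
t 32.8 pos [ 0.477  -0.0694  0.1175] dp [ 1.699 -1.111  0.1  ] ang [ 0.009  0.006 -4.035] rows 2.3 F [ 0.  -0.4 -3.2] g 0.146
```

jog_arm(
  dp=[
    [0.5, -0.4, 0],
    [1.1, -0.8, 0],
    [1.7, -1.15, 0],
    [1.7, -1.15, 0],
    [1.7, -1.15, 0],
  ],
  angular=[
    [0, 0, -1.4],
    [0, 0, -2.8],
    [0, 0, -4.03],
    [0, 0, -4.03],
    [0, 0, -4.03],
  ],
  claw=[0, 0, 0, 0, 0],
)

```text
t: 33.3
eef_pos: [0.465, -0.0211, 0.1173]
tool_rot: [0.0, 0.706, 0.709, -0.0]
contact_force: [0.1, 0.5, -3.4]
gripper_width: 0.148
```

jog_arm(
  dp=[
    [0, 0, 0.8],
    [0, 0, 1.7],
    [0, 0, 2.6],
    [0, 0, 3.0],
    [0, 0, 3.0],
  ],
  angular=[
    [0, 0, 0],
    [0, 0, 0],
    [0, 0, 0],
    [0, 0, 0],
    [0, 0, 0],
  ],
  claw=[0, 0, 0, 0, 0],
)

```text
t: 33.8
eef_pos: [0.4641, -0.0215, 0.041]
tool_rot: [-0.001, 0.706, 0.709, -0.001]
contact_force: [0.5, 0.0, -2.9]
gripper_width: 0.146
```

```bash
python3 - <<'E'
from fit import *
plan(.464,-.0201,.017,.012)
snap('side','s17.png');crop('s17.png',240,190,130,130,5,'s17d.png')
snap('top','t17.png');crop('t17.png',220,170,140,90,5,'t17d.png')
E
```

```text
t 33.8 pos [ 0.4641 -0.0215  0.041 ] dp [ 0.057 -0.001  0.961] ang [-0.029  0.006 -0.088] rows 0.5 F [ 0.5  0.  -2.9] g 0.146
```

View pics/s17d.png

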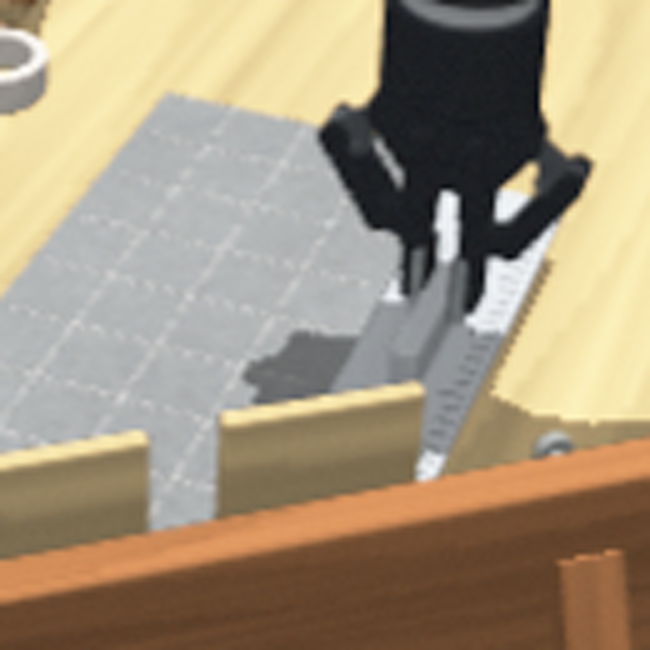

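View pics/t17d.png

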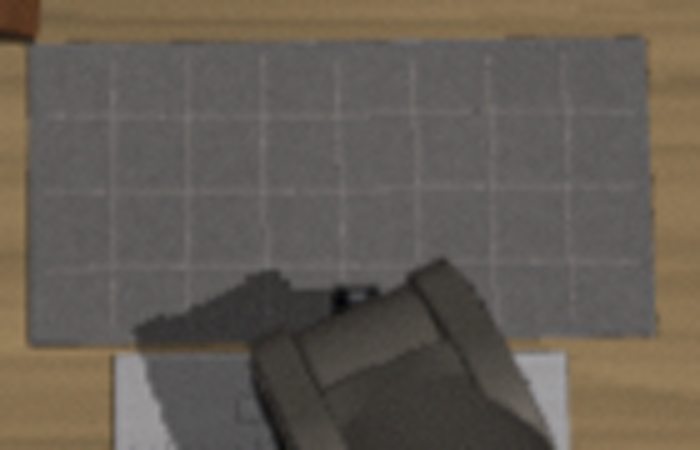

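jog_arm(
  dp=[
    [0.05, 0, 0.4],
    [0.05, 0, 0.8],
    [0.05, 0, 1.1],
    [0.05, 0, 1.12],
    [0.05, 0, 1.12],
  ],
  angular=[
    [0, 0, -0.09],
    [0, 0, -0.09],
    [0, 0, -0.09],
    [0, 0, -0.09],
    [0, 0, -0.09],
  ],
  claw=[0, 0, 0, 0, 0],
)

```text
t: 34.4
eef_pos: [0.4646, -0.0193, 0.0137]
tool_rot: [-0.0, 0.702, 0.712, -0.0]
contact_force: [0.1, 0.0, -2.9]
gripper_width: 0.151
```

```bash
python3 - <<'E'
from fit import *
plan(.4695,-.0201,.0125,.012)
snap('top','t18.png');crop('t18.png',220,220,140,40,5,'t18d.png')
E
```

```text
t 34.4 pos [ 0.4646 -0.0193  0.0137] dp [-0.035  0.195  0.047] ang [-0.009 -0.     0.028] rows 0.1 F [ 0.1  0.  -2.9] g 0.151
```

View pics/t18d.png

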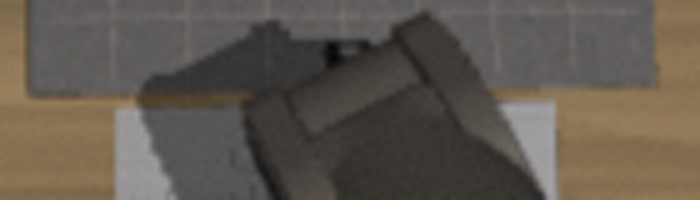

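jog_arm(
  dp=[
    [0, 0.08, 0],
    [0, 0.12, 0],
    [0, 0.15, 0],
    [0, 0.15, 0],
    [0, 0.15, 0],
  ],
  angular=[
    [0, 0, 0],
    [0, 0, 0],
    [0, 0, 0],
    [0, 0, 0],
    [0, 0, 0],
  ],
  claw=[0, 0, 0, 0, 0],
)

```text
t: 34.95
eef_pos: [0.4686, -0.0193, 0.0141]
tool_rot: [0.0, 0.702, 0.712, 0.0]
contact_force: [-0.2, 0.0, -3.0]
gripper_width: 0.144
```

jog_arm(
  dp=[
    [0, 0.02, 0.02],
    [0, 0.04, 0.04],
    [0, 0.04, 0.04],
    [0, 0.04, 0.04],
    [0, 0.04, 0.04],
  ],
  angular=[
    [0, 0, 0],
    [0, 0, 0],
    [0, 0, 0],
    [0, 0, 0],
    [0, 0, 0],
  ],
  claw=[0, 0, 0, 0, 0],
)

```text
t: 35.45
eef_pos: [0.4696, -0.0193, 0.013]
tool_rot: [-0.0, 0.702, 0.712, -0.0]
contact_force: [-0.4, -0.9, -3.1]
gripper_width: 0.146
```

jog_arm(
  dp=[
    [0, 0.02, 0],
    [0, 0.04, 0],
    [0, 0.04, 0],
    [0, 0.04, 0],
    [0, 0.04, 0],
  ],
  angular=[
    [0, 0, 0],
    [0, 0, 0],
    [0, 0, 0],
    [0, 0, 0],
    [0, 0, 0],
  ],
  claw=[0, 0, 0, 0, 0],
)

```text
t: 35.95
eef_pos: [0.4705, -0.0193, 0.013]
tool_rot: [-0.0, 0.702, 0.712, -0.0]
contact_force: [-0.6, 0.3, -3.1]
gripper_width: 0.148
```

```bash
python3 - <<'E'
from fit import *
st()
snap('top','t19.png');crop('t19.png',220,220,140,40,5,'t19d.png')
E
```

```text
{'t': np.float64(35.95), 'eef_pos': array([ 0.4705, -0.0193,  0.013 ]), 'tool_rot': array([-0.    ,  0.702 ,  0.7121, -0.    ]), 'contact_force': array([-0.5957,  0.2601, -3.1445]), 'gripper_width': np.float64(0.148), 'q': array([ 0.2299,  0.5234, -0.3886,  2.1658,  0.392 ,  0.5186, -0.4414])}
```

View pics/t19d.png

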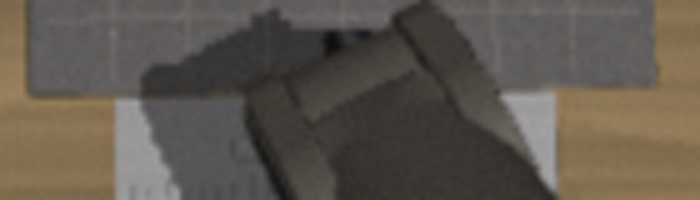

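Nearly touching. Keep pushing in 1 mm steps until force appears.

jog_arm(
  dp=[
    [0, 0.02, 0],
    [0, 0.04, 0],
    [0, 0.04, 0],
    [0, 0.04, 0],
    [0, 0.04, 0],
  ],
  angular=[
    [0, 0, 0],
    [0, 0, 0],
    [0, 0, 0],
    [0, 0, 0],
    [0, 0, 0],
  ],
  claw=[0, 0, 0, 0, 0],
)

```text
t: 36.5
eef_pos: [0.4716, -0.0193, 0.013]
tool_rot: [0.0, 0.702, 0.712, -0.0]
contact_force: [0.2, -0.4, -2.5]
gripper_width: 0.149
```

jog_arm(
  dp=[
    [0, 0.02, 0],
    [0, 0.03, 0],
    [0, 0.03, 0],
    [0, 0.03, 0],
    [0, 0.03, 0],
  ],
  angular=[
    [0, 0, 0],
    [0, 0, 0],
    [0, 0, 0],
    [0, 0, 0],
    [0, 0, 0],
  ],
  claw=[0, 0, 0, 0, 0],
)

```text
t: 37.0
eef_pos: [0.4719, -0.0193, 0.0129]
tool_rot: [-0.0, 0.702, 0.712, -0.0]
contact_force: [-0.7, 0.4, -2.3]
gripper_width: 0.147
```

jog_arm(
  dp=[
    [0, 0.02, 0],
    [0, 0.03, 0],
    [0, 0.03, 0],
    [0, 0.03, 0],
    [0, 0.03, 0],
  ],
  angular=[
    [0, 0, 0],
    [0, 0, 0],
    [0, 0, 0],
    [0, 0, 0],
    [0, 0, 0],
  ],
  claw=[0, 0, 0, 0, 0],
)

```text
t: 37.5
eef_pos: [0.472, -0.0193, 0.0128]
tool_rot: [-0.001, 0.702, 0.712, -0.001]
contact_force: [-4.7, -0.8, -0.8]
gripper_width: 0.145
```

jog_arm(
  dp=[
    [0, 0.02, 0],
    [0, 0.03, 0],
    [0, 0.03, 0],
    [0, 0.03, 0],
    [0, 0.03, 0],
  ],
  angular=[
    [0, 0, 0],
    [0, 0, 0],
    [0, 0, 0],
    [0, 0, 0],
    [0, 0, 0],
  ],
  claw=[0, 0, 0, 0, 0],
)

```text
t: 38.0
eef_pos: [0.472, -0.0193, 0.0127]
tool_rot: [-0.001, 0.702, 0.712, -0.001]
contact_force: [-6.9, 0.4, 2.8]
gripper_width: 0.145
```

jog_arm(
  dp=[
    [0, 0.02, 0.01],
    [0, 0.02, 0.02],
    [0, 0.02, 0.02],
    [0, 0.02, 0.02],
    [0, 0.02, 0.02],
  ],
  angular=[
    [0, 0, 0],
    [0, 0, 0],
    [0, 0, 0],
    [0, 0, 0],
    [0, 0, 0],
  ],
  claw=[0, 0, 0, 0, 0],
)

```text
t: 38.5
eef_pos: [0.472, -0.0193, 0.0125]
tool_rot: [-0.001, 0.702, 0.712, -0.002]
contact_force: [-10.1, 1.3, 9.1]
gripper_width: 0.145
```

jog_arm(
  dp=[
    [0, 0, 0],
    [0, 0, 0],
    [0, 0, 0],
    [0, 0, 0],
    [0, 0, 0],
  ],
  angular=[
    [0, 0, 0],
    [0, 0, 0],
    [0, 0, 0],
    [0, 0, 0],
    [0, 0, 0],
  ],
  claw=[18, 22, 26, 30, 40],
)

```text
t: 39.0
eef_pos: [0.475, -0.0192, 0.0127]
tool_rot: [0.0, 0.702, 0.712, 0.0]
contact_force: [0.1, 0.0, -0.9]
gripper_width: 0.465
```

jog_arm(
  dp=[
    [0, 0, -0.3],
    [0, 0, -1.2],
    [0, 0, -2.4],
    [0, 0, -4.0],
    [0, 0, -6.0],
  ],
  angular=[
    [0, 0, 0],
    [0, 0, 0],
    [0, 0, 0],
    [0, 0, 0],
    [0, 0, 0],
  ],
  claw=[40, 40, 40, 40, 40],
)

```text
t: 39.5
eef_pos: [0.4731, -0.0192, 0.1634]
tool_rot: [-0.001, 0.702, 0.712, -0.001]
contact_force: [1.8, -0.7, -0.7]
gripper_width: 0.467
```

jog_arm(
  dp=[
    [1.7, 0, -2.0],
    [3.4, 0, -4],
    [5.1, 0, -4],
    [6.8, 0, -4],
    [8.5, 0, -4],
  ],
  angular=[
    [0, 0, 0],
    [0, 0, 0],
    [0, 0, 0],
    [0, 0, 0],
    [0, 0, 0],
  ],
  claw=[40, 40, 40, 40, 40],
)

```text
t: 40.0
eef_pos: [0.4717, 0.1938, 0.2647]
tool_rot: [0.001, 0.702, 0.712, 0.001]
contact_force: [1.7, -0.8, -0.9]
gripper_width: 0.468
```

```bash
python3 - <<'E'
from fit import *
st()
snap('top','t20.png');snap('side','s20.png')
E
```

```text
{'t': np.float64(40.0), 'eef_pos': array([0.4717, 0.1938, 0.2647]), 'tool_rot': array([0.0011, 0.7025, 0.7117, 0.0015]), 'contact_force': array([ 1.6695, -0.788 , -0.9378]), 'gripper_width': np.float64(0.4681), 'q': array([ 0.0676,  0.2335, -0.6701,  1.8714,  0.1648,  1.0882, -0.6526])}
```

View pics/t20.png

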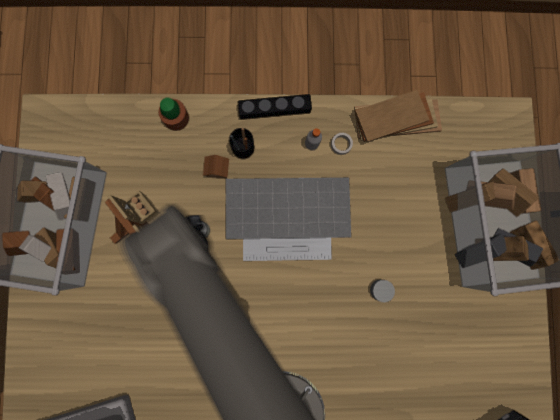

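View pics/s20.png

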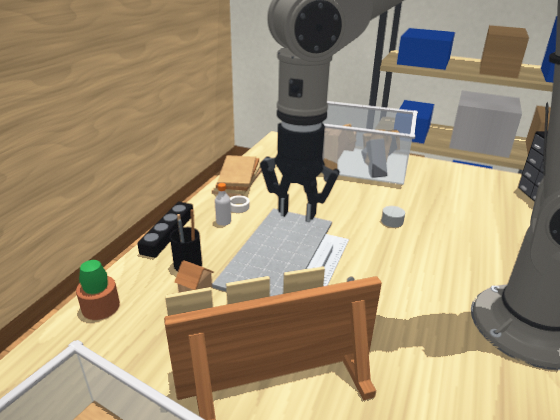

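jog_arm(
  dp=[
    [-1.5, 0, -1.0],
    [-3.0, 0, -1.5],
    [-5.0, 0, -1.5],
    [-7.0, 0, -1.5],
    [-9.0, 0, -1.5],
  ],
  angular=[
    [0, 0, 0],
    [0, 0, 0],
    [0, 0, 0],
    [0, 0, 0],
    [0, 0, 0],
  ],
  claw=[40, 40, 40, 40, 40],
)

```text
t: 40.6
eef_pos: [0.4739, -0.0352, 0.3007]
tool_rot: [0.0, 0.702, 0.712, 0.0]
contact_force: [0.2, -0.1, -0.5]
gripper_width: 0.473
```

jog_arm(
  dp=[
    [-2, 0, 0],
    [-4, 0, 0],
    [-6.0, 0, 0],
    [-8.0, 0, 0],
    [-9, 0, 0],
  ],
  angular=[
    [0, 0, 0],
    [0, 0, 0],
    [0, 0, 0],
    [0, 0, 0],
    [0, 0, 0],
  ],
  claw=[40, 40, 40, 40, 40],
)

```text
t: 41.1
eef_pos: [0.476, -0.2634, 0.3001]
tool_rot: [0.0, 0.704, 0.71, -0.001]
contact_force: [-1.0, 0.1, 0.0]
gripper_width: 0.468
```

```bash
python3 - <<'E'
from fit import *
st()
c=snap('top','t21.png');d=snap('side','s21.png')
crop('t21.png',220,170,140,100,5,'t21a.png');crop('t21.png',100,185,120,135,5,'t21b.png');crop('s21.png',250,200,120,100,6,'s21a.png')
print(((proj(d,T([.5915,-.0186,.012],[[-.122-.032,.13,.005],[-.122+.032,.13,.005],[-.122+.032,-.13,.005],[-.122-.032,-.13,.005]],0))-[250,200])*6).round())
print(((proj(c,T([.5915,-.0186,.012],[[-.122-.032,.13,.005],[-.122+.032,.13,.005],[-.122+.032,-.13,.005],[-.122-.032,-.13,.005]],0))-[220,170])*5).round())
E
```

```text
{'t': np.float64(41.1), 'eef_pos': array([ 0.476 , -0.2634,  0.3001]), 'tool_rot': array([ 3.000e-04,  7.041e-01,  7.101e-01, -7.000e-04]), 'contact_force': array([-1.0127,  0.1162,  0.0243]), 'gripper_width': np.float64(0.4683), 'q': array([ 0.6751,  0.2219, -0.336 ,  1.7671,  0.0807,  1.1658,  0.3235])}
[[423. 595.]
 [261. 550.]
 [458. 197.]
 [595. 229.]]
[[121. 453.]
 [120. 344.]
 [560. 337.]
 [564. 446.]]
```

View pics/t21a.png

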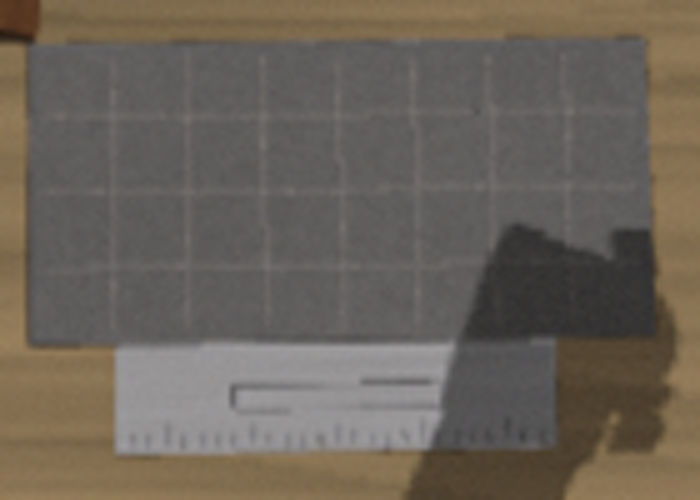

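View pics/t21b.png

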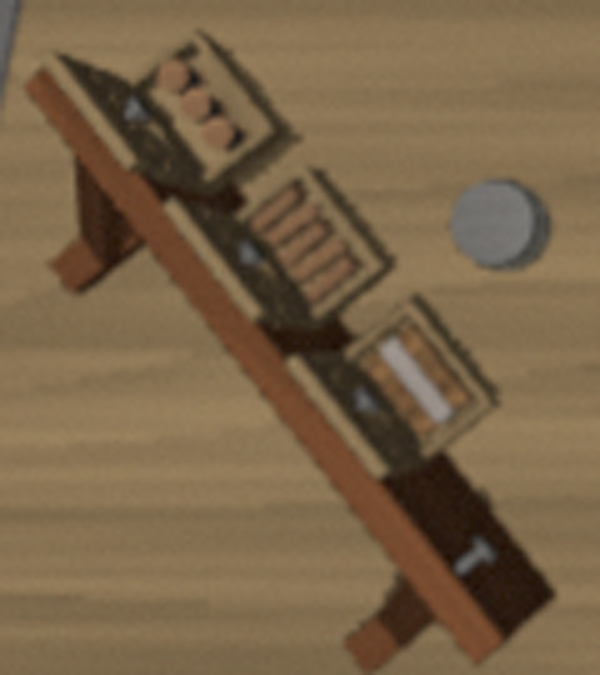

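View pics/s21a.png

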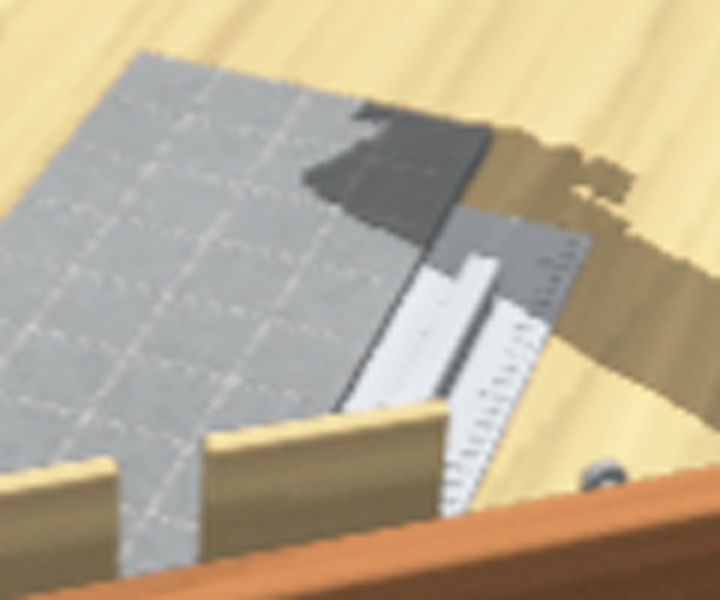

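```bash
python3 - <<'E'
from fit import *
d=load('s21.png');crop('s21.png',155,255,190,90,4,'s21b.png')
for s in [(.5706,.4048),(.4969,.3448),(.4232,.2848)]:
    print(((proj(d,T([s[0],s[1],2.254],[[.004,-.036,.14],[.004,.036,.14],[-.004,-.036,.14],[-.004,.036,.14]],.078))-[155,255])*4).round(0).tolist())
E
```

```text
[[42.0, 170.0], [229.0, 137.0], [41.0, 156.0], [226.0, 124.0]]
[[287.0, 126.0], [462.0, 95.0], [283.0, 113.0], [457.0, 83.0]]
[[516.0, 85.0], [680.0, 56.0], [511.0, 73.0], [673.0, 44.0]]
```

View pics/s21b.png

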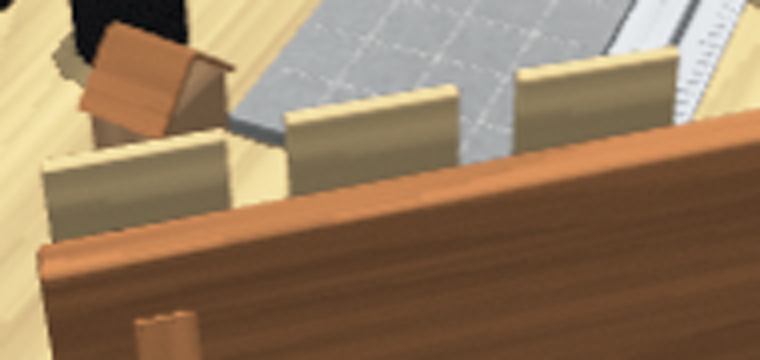

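```bash
python3 -c "
from h import *
print(hand_in())"
```

```text
the job is handed in; nothing more can be done
None
```

I hung all three caddies that were on the cutting board (spools, bobbins and clips; the cork one was absent) on three neighbouring screws. I then laid the straightedge against the cutting board's near long edge. The job was handed in at about 41 s; `hand_in()` reports no verdict.

- **Caddies:** each one was lowered until the slot touched the screw shank. In the last pictures their top edges match the fully-down position to about 2 mm, and they hang straight.
- **Straightedge:** I pushed it against the board edge until it pressed back with 7–10 N, then released it. The last top view shows it flush, parallel to about 0.005 rad and centred to a few mm.
- **Disagreement:** contact came at x = 0.472 m, 2.5 mm beyond my camera estimate of 0.4695 m. That is only slightly more than the 2 mm calibration error, and I trusted the contact.
- **Everything else:** I saw none of the bystanders out of place in the last pictures, and the gripper was clear of everything. I did not see the straightedge get knocked at any point.
- **Unplanned move:** after releasing the straightedge I first moved the arm the wrong way, towards the hung caddies. It touched nothing, and I then drew it back clear.

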